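# Put the loose sockets back in the snap-lid socket case and park it

## Robot

A 6-joint arm with a two-finger parallel gripper is mounted at the origin on the work surface. World frame = base frame: x ahead of the robot, y to its left, z up, the work surface at z = 0. Lengths are in mm, angles in rad, forces in N, time in s.
With the tool pointing down it reaches from about 375 to 925 mm from the base axis. Payload 5.7 kg.
Tool frame: the origin (TCP) lies at the centre of the arm's flange, where the gripper is bolted on; the fingertips stand 182 mm ahead of it and the grasp point (between the pads) lies 163 mm ahead of it; z points along the fingers, y is the line along which they close (so a half turn about z gives the same grasp; the last joint's range is limited). The gripper opens to 88 mm and grips with 3 to 60 N. Pads are 20 mm wide; open, the fingers measure 115 mm over their backs; the gripper's body (75 mm by 178 mm) begins 61 mm behind the grasp point.
Start: joints at [-1.464, 0.359, 1.51, -0, 1.272, -0.115], TCP at [131.981, -585.292, 404.623] pointing down, gripper open.
Joint ranges: [-2.97, 2.97], [-1.01, 2.36], [0.21, 2.38], [-0.96, 4.11], [0.2, 2.71], [-2.98, 2.98]. Speed limits (rad/s): [2.39, 2.39, 3.14, 3.14, 3.14, 3.14].

## Interface

Orientations are given as a unit quaternion [x, y, z, w].
In Python, from station import monitor, optics, order gives the robot as it stands. The module is installed in compiled form; this text tells all that it offers.
- The arm moves only by the shell command python3 -m handwheel 'ROWS' [OPENING] [FORCE]. ROWS is JSON, a list of rows, each an object of numbers: "tx", "ty", "tz": the shift along the tool's x, y, z in mm; "ax", "ay", "az": the turn, a rotation vector about the tool's x, y, z in degrees. A call has 1 to 12 rows; each row is the pose to reach, as a shift and turn from the pose commanded when the call began, along the tool's axes at that moment; what a row does not reach only later rows make up. A row lasts 1/12 s, in which the tool goes at most 41.7 mm and 7.16 degrees, less where a joint would pass 70% of its speed; a pose out of reach is approached as far as the arm can. A call with a gripper value outside its range is refused whole. OPENING is the opening, from 0 (shut) to 1 (fully open), set as the call begins (- or left out, the last holds). The fingers move at their own pace and stop on an object; FORCE is the grip in N (left out, the last holds). Time passes only in rows, so rows that repeat a pose let the fingers close. It gives the time, the measured TCP pose, the force, the opening and the grip force at its end, in the units of the state.
- monitor.read_state(): the state, without advancing time (a new reading comes with each control period).
- optics.grab_frame(name): name is "scene" or "top" or "wrist"; returns (picture, depth): 400x640x3 uint8, blue, green, red; 400x640 float32, mm along the optical axis (not along the pixel's ray), 0 where there is no reading.
- optics.camera_params(name): a dict with "vfov" (degrees; the focal length in pixels is half the picture's height over the tangent of half this angle, whatever the lens; pixels are square), "cx", "cy" (the principal point, pixels), "distortion" ([k1, k2, p1, p2, k3] as OpenCV has them; the pictures are not rectified), "pose" (4x4, takes a point from camera to world coordinates); the wrist camera has in their place "tool_from_camera" (4x4, takes a point from camera to tool coordinates, whose origin is the TCP and whose axes are the flange's). Camera axes: x right, y down, z forward; pixel columns grow to the right and rows downward; lengths in mm; the calibration is good to about 2 mm. A picture is of the moment at which its call begins: read the wrist's pose just before it. camera_params takes no time and is no camera call.
- order.sign_off(): hands the job in; it is judged then, once.
The state is a dict: "time_s": time; "joints": joint angles; "joint_velocities": joint speeds; "joint_torque": joint torques, N m; "ee_pos": TCP position; "tool_rot": TCP orientation; "force": force on the tool from outside, world axes, zero at the start; "moment": the same for the moment, N m; "width": finger opening in mm; "gripper_force": force on a finger pad.
Only numpy, scipy, OpenCV 4.12 (cv2) and the standard library are available. Lean on these libraries where they do the work, as an engineer would, in place of code of your own. Each camera call takes 0.05 s, during which the arm holds its last target. There are 200 camera calls.

## Task

Clear the sockets off the bench: lever up the lid of the grey socket case with the red pry tool's blade in the notch at its front and swing it fully open, put every loose socket inside, then close the lid and press it down firmly with the fingers until it is fully home. Lay the pry tool back on the black rubber mat, and slide the closed case along the bench to its place, squarely inside the four white tape corners. Leave the other things on the bench alone.

Things in the scene. Friction and masses are not known exactly. Their poses are not given: they have to be found in the camera images.
- case: loose grey steel case, 130 (x) x 200 (y) x 56 mm high without its yellow lid, 1.2 kg, walls and floor 3 mm; slides when pushed at 6 to 12 N. Origin: centre of the underside; x from notched front to hinge, z up. Inside, four cells, each 124 (x) x 47 (y) mm, centred at y = -73.5, -24.5, 24.5, 73.5 mm, floor at z = 3, ribs between them up to z = 23
- lid_panel: the yellow lid, a flat plate 130 by 200 by 4 mm that covers the case and is flush with its walls all round, without knob or handle. Origin: centre of its underside when shut; at joint 0 its axes are those of the case. To be forced up at the front, about 2 N
- lid (a joint): hinge of the lid in rad: 0 shut, 1.75 wide open (leaning back). A stiff hinge (0.18 N m): the lid stays where it is left, at any angle
- lid_lip (a point): the middle of the lid's front edge, on its underside, 130 mm from the hinge line
- hinge (a point): the middle of the hinge line: on the case, 65 mm behind its centre, 56 mm above its underside; the lid turns about the case's y axis here
- notch (a point): the middle of the thumb notch in the case's front wall: an opening 44 mm wide, from 45 mm above the underside up to the lid's underside at 56 mm, going straight through the 3 mm wall under the lid; only a thin blade gets in
- pry: flat pry tool, 185 mm long, 110 g: red box-shaped handle with black bands, 100 long, 22 wide, 26 mm high, and a straight steel blade 85 long, 14 wide, 2.8 mm thick. Origin: centre of the handle's underside; x along the tool to the blade, z up as it lies flat; the blade lies flat, 13 mm above the underside. Starts on the mat
- pry_grip (a point): a good place to grip the handle: on its centreline, 30 mm behind where the blade begins
- pry_tip (a point): the end of the blade, at mid-thickness: 115 mm ahead of pry_grip
- mat: black rubber mat for tools, fixed, 260 (x) by 110 (y) by 3 mm thick; origin: centre of its underside
- socket_a: steel wrench socket, an upright cylinder 24 mm in diameter and 36 mm tall, 90 g; origin: centre of its underside, z along its axis. None if it is not there
- socket_b: the same, 26 mm in diameter, 36 mm tall
- socket_c: the same, 28 mm in diameter, 36 mm tall
- socket_d: the same, 30 mm in diameter, 36 mm tall
- spot: the case's place: four white tape corners on the bench, flat, framing 154 (x) by 224 mm (y); origin: the middle of the frame, at bench height; the case belongs here with its x axis along the spot's x axis (notch still towards the robot)
- mug: blue mug with a handle, 80 mm wide, 90 mm high; to be left alone
- jar: jar, 68 mm wide, 90 mm high; to be left alone
- spray: spray can, 60 mm wide, 160 mm high; to be left alone
- filter: white oil filter, upright cylinder 76 mm wide, 75 mm high; to be left alone
- carton: small cardboard box 90 by 60 by 45 mm; to be left alone
- hammer: hammer lying right of the mat; to be left alone
- wrench: wrench lying on the right; to be left alone

How it is judged (in metres and radians):
On the way, in this order (a step that is already met when the one before it is completed fails the run):
1. the lid is levered up by the pry tool's blade (lid above 0.2 rad with the tool touching it) (value of joint lid above 0.2 rad and contact force between pry and lid_panel above 0.3 N), for 0.1 s.
2. the lid stands open (above 1.4 rad) (value of joint lid above 1.4 rad), for 0.2 s.
3. every socket is inside the case, the lid still open (value of joint lid above 1 rad and x of socket_a in the frame of case between -0.064 and 0.064 m and y of socket_a in the frame of case between -0.099 and 0.099 m and z of socket_a in the frame of case between -0.005 and 0.032 m and x of socket_b in the frame of case between -0.064 and 0.064 m and y of socket_b in the frame of case between -0.099 and 0.099 m and z of socket_b in the frame of case between -0.005 and 0.032 m and x of socket_c in the frame of case between -0.064 and 0.064 m and y of socket_c in the frame of case between -0.099 and 0.099 m and z of socket_c in the frame of case between -0.005 and 0.032 m and x of socket_d in the frame of case between -0.064 and 0.064 m and y of socket_d in the frame of case between -0.099 and 0.099 m and z of socket_d in the frame of case between -0.005 and 0.032 m), for 0.2 s.
4. the lid is shut and pressed down with the fingers (below 0.025 rad, at least 6 N) (value of joint lid below 0.025 rad and contact force between the fingers and lid_panel above 6 N and x of socket_a in the frame of case between -0.064 and 0.064 m and y of socket_a in the frame of case between -0.099 and 0.099 m and z of socket_a in the frame of case between -0.005 and 0.032 m and x of socket_b in the frame of case between -0.064 and 0.064 m and y of socket_b in the frame of case between -0.099 and 0.099 m and z of socket_b in the frame of case between -0.005 and 0.032 m and x of socket_c in the frame of case between -0.064 and 0.064 m and y of socket_c in the frame of case between -0.099 and 0.099 m and z of socket_c in the frame of case between -0.005 and 0.032 m and x of socket_d in the frame of case between -0.064 and 0.064 m and y of socket_d in the frame of case between -0.099 and 0.099 m and z of socket_d in the frame of case between -0.005 and 0.032 m), for 0.1 s.
At the end, for the whole second after the job is handed in: the lid is shut (below 0.025 rad) with every socket inside the case, the case stands flat with its centre within 18 mm of the middle of the tape corners and turned less than 0.15 rad from them, the pry tool lies flat with the middle of its handle over the rubber mat, and all is at rest (value of joint lid below 0.025 rad and x of socket_a in the frame of case between -0.064 and 0.064 m and y of socket_a in the frame of case between -0.099 and 0.099 m and z of socket_a in the frame of case between -0.005 and 0.032 m and x of socket_b in the frame of case between -0.064 and 0.064 m and y of socket_b in the frame of case between -0.099 and 0.099 m and z of socket_b in the frame of case between -0.005 and 0.032 m and x of socket_c in the frame of case between -0.064 and 0.064 m and y of socket_c in the frame of case between -0.099 and 0.099 m and z of socket_c in the frame of case between -0.005 and 0.032 m and x of socket_d in the frame of case between -0.064 and 0.064 m and y of socket_d in the frame of case between -0.099 and 0.099 m and z of socket_d in the frame of case between -0.005 and 0.032 m and horizontal distance between case and spot below 0.018 m and angle between the x axis of case and the x axis of spot, either way round below 0.15 rad and angle between case's own z axis and vertical below 0.05 rad and linear speed of each of case, pry below 0.02 m/s and z of pry in the frame of mat above -0.005 m and height (world z) of each of pry_tip, pry below 0.04 m and x of pry in the frame of mat between -0.13 and 0.13 m and y of pry in the frame of mat between -0.055 and 0.055 m); the robot touches nothing.
It fails at once if another thing on the bench was moved more than 40 mm (distance of any of mug, jar, spray, filter, carton, hammer, wrench from where it was at the start of the episode above 0.04 m).
Of socket_a, socket_b, socket_c, socket_d only 2 to 4 are there at a start; the rules pass over those that are not, and their reading is None.
At some moment in a run one of socket_a, socket_b, socket_c, socket_d may be knocked a few centimetres aside while the robot is not near it.
Once in a run the grip may slacken for a moment while it holds something.
It also fails if it takes over 210 s, if anything falls off the work surface, if the arm or the gripper's body presses on something with over 40 N, if the wrist force passes 120 N, or if a joint passes its speed limit or range.

## Working session

There is one attempt and no reset: what is moved stays moved. The work goes in short steps, Python scripts to look and compute and a shell command to move; the robot and the scene stay as the last step left them, time stands still between calls to the robot, and variables do not carry over. Pictures are saved under pics/ and viewed, at most 14 in all, crops included, and the job is handed in when it is done.

```bash
mkdir -p pics
cat > h.py <<'E'
import numpy as np, cv2
from station import monitor, optics, order
from scipy.spatial.transform import Rotation as R
def tool():
    s=monitor.read_state(); T=np.eye(4); T[:3,:3]=R.from_quat(s['tool_rot']).as_matrix(); T[:3,3]=s['ee_pos']; return T
def cloud(name):
    T=tool(); p=optics.camera_params(name); im,d=optics.grab_frame(name)
    f=200/np.tan(np.radians(p['vfov'])/2); K=np.array([[f,0,p['cx']],[0,f,p['cy']],[0,0,1]])
    v,u=np.mgrid[:400,:640]; uv=np.stack([u,v],-1).reshape(-1,1,2).astype(float)
    n=cv2.undistortPoints(uv,K,np.array(p['distortion'],float)).reshape(400,640,2)
    P=np.dstack([n*d[...,None],d]); M=np.array(p['pose']) if 'pose' in p else T@np.array(p['tool_from_camera'])
    W=P@M[:3,:3].T+M[:3,3]; W[d<=0]=np.nan
    return im,W
E
python3 - <<'E'
from h import *
print(monitor.read_state())
for n in('top','scene'):
    im,W=cloud(n); cv2.imwrite(f'pics/{n}0.png',im); np.savez(f'{n}0.npz',im=im,W=W)
    print(n,{k:np.round(v,3).tolist() for k,v in optics.camera_params(n).items()})
print(optics.camera_params('wrist'))
E
```

```text
{'time_s': 0.0, 'joints': array([-1.46406791e+00,  3.59484972e-01,  1.51141624e+00, -2.70377581e-05,
        1.27251821e+00, -1.15094960e-01]), 'joint_velocities': array([ 0.00061289, -0.00086276,  0.00271141, -0.00017489,  0.00105268,
       -0.00019422]), 'joint_torque': array([ 1.04397794e-03, -5.15374124e+01, -2.70728821e+01,  6.75682258e-02,
        3.51497519e-02, -1.27039721e-04]), 'ee_pos': array([ 131.95689413, -584.93941158,  403.82739323]), 'tool_rot': array([ 9.93854746e-01,  1.10688346e-01, -9.09726755e-06, -9.13430264e-04]), 'force': array([-0.99038909, -0.54187554,  0.82615447]), 'moment': array([0.00246431, 0.04243517, 0.01163682]), 'gripper_force': 0.0, 'width': 87.69597995184427}
top {'vfov': 43.711, 'cx': 320.391, 'cy': 208.285, 'distortion': [-0.105, 0.0, 0.0, 0.0, 0.0], 'pose': [[0.028, -0.995, 0.1, 372.982], [-1.0, -0.027, 0.01, 11.044], [-0.007, -0.101, -0.995, 1720.285], [0.0, 0.0, 0.0, 1.0]]}
scene {'vfov': 46.929, 'cx': 315.694, 'cy': 203.183, 'distortion': [-0.01, 0.0, 0.0, 0.0, 0.0], 'pose': [[-0.537, 0.593, -0.6, 1375.554], [0.844, 0.37, -0.389, 546.747], [-0.009, -0.715, -0.699, 1038.639], [0.0, 0.0, 0.0, 1.0]]}
{'vfov': 59.860681432514575, 'cx': 320.38961380499575, 'cy': 198.84826242640665, 'distortion': array([-0.02174785,  0.        ,  0.        ,  0.        ,  0.        ]), 'tool_from_camera': array([[ 4.00561503e-04, -9.61208906e-01, -2.75821097e-01,
         7.60837117e+01],
       [ 9.99999758e-01,  5.42113617e-04, -4.36960888e-04,
        -6.47743679e-01],
       [ 5.69537070e-04, -2.75820855e-01,  9.61208891e-01,
         2.08791935e+01],
       [ 0.00000000e+00,  0.00000000e+00,  0.00000000e+00,
         1.00000000e+00]])}
```

View pics/top0.png

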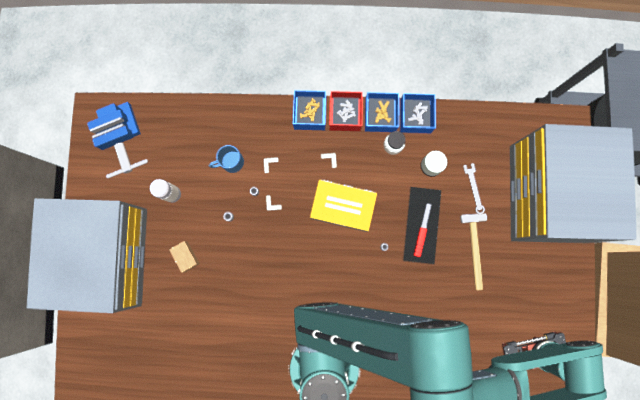

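View pics/scene0.png

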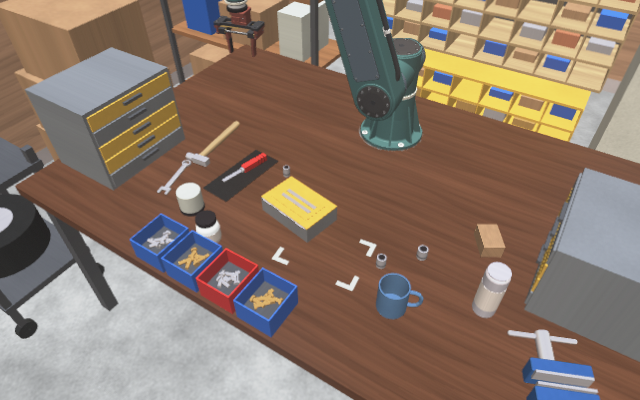

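The top view shows the case at (343,205), pry tool at (424,230) on the mat, and three sockets at (254,191), (228,216) and (385,247). Three tape corners are visible at (271,164), (328,160) and (273,203); the case covers the fourth.

Run:
```python
from h import *
for n in ('top','scene'):
    z=np.load(n+'0.npz'); im=z['im'];W=z['W'];hsv=cv2.cvtColor(im,cv2.COLOR_BGR2HSV);H,S,V=[hsv[...,i].astype(int) for i in range(3)]
    Z=W[...,2]; work=(W[...,0]>250)&(W[...,0]<900)&(abs(W[...,1])<620)
    print(n,'bench z',np.nanmedian(Z[work]))
    def comp(name,m,minA=4,maxA=9e9):
        k,l,st,c=cv2.connectedComponentsWithStats(m.astype(np.uint8),connectivity=8)
        for i in range(1,k):
            if minA<=st[i,4]<=maxA:
                P=W[l==i]; r=cv2.minAreaRect(P[:,:2].astype(np.float32))
                print(name,np.round(c[i]),st[i,4],'med',np.round(np.nanmedian(P,0),1),'rect',np.round(r[0],1),np.round(r[1],1),round(r[2],1))
    comp('lid',work&(H>20)&(H<35)&(S>150)&(V>150)&(Z>40)&(Z<80),100)
    comp('red',work&((H<6)|(H>174))&(S>170)&(V>120)&(Z<60),20)
    comp('mat',work&(V<45)&(Z<30),100)
    comp('tape',work&(S<50)&(V>170)&(Z<12),8)
    comp('steel/up',work&(Z>22)&(Z<47)&(S<90),4,200)
```

```text
top bench z 0.1549933769811105
lid [343. 206.] 1847 med [550.1 -49.2  59.2] rect [553.8 -49. ] [200.4 130.5] 78.3
red [345. 128.] 142 med [825.5 -48.9  30.8] rect [825.4 -50.6] [106.    5.6] 89.5
red [420. 242.] 84 med [ 436.8 -311.9   26.3] rect [ 438.6 -316. ] [ 30.7 102.3] 75.3
tape [330. 158.] 118 med [ 7.287e+02 -7.800e+00 -1.000e-01] rect [725.1  -2.5] [67.3 40.8] 49.4
tape [269. 163.] 118 med [7.083e+02 2.178e+02 1.000e-01] rect [696.2 205.4] [53.9 50.2] 3.4
tape [474. 188.] 300 med [ 634.3 -510.5    4.8] rect [ 628.4 -510.4] [186.3  41.4] 13.2
tape [271. 204.] 123 med [ 5.530e+02  2.036e+02 -5.000e-01] rect [564.4 192.6] [52.5 51.3] 6.5
tape [428. 211.] 9 med [ 547.4 -344.3    9.6] rect [ 548.  -345.2] [10.3  9.2] 0.1
tape [469. 214.] 11 med [ 540.7 -491.9   -1.2] rect [ 540.6 -490.7] [ 1.5 32.6] 1.4
steel/up [312. 107.] 6 med [896.4  66.6  34. ] rect [895.3  64.9] [ 5.3 10.7] 1.5
steel/up [391. 150.] 37 med [ 749.3 -208.1   33.3] rect [ 755.  -215.2] [65.5 26.5] 73.1
steel/up [426. 170.] 37 med [ 682.6 -329.2   31.4] rect [ 687.7 -336. ] [65.7 20.8] 47.5
steel/up [176. 194.]
[... 2720 characters left out ...]
5] rect [691.8 308.7] [3.4 7. ] 57.3
steel/up [404. 292.] 4 med [676.9 363.1  42.3] rect [676.1 362.4] [6.9 1.2] 45.7
steel/up [377. 300.] 13 med [731.2 312.   36.6] rect [731.8 312.8] [22.8  2.7] 42.5
steel/up [483. 308.] 143 med [610.1 550.2  33.5] rect [601.8 550.9] [26.7 58.5] 6.2
steel/up [273. 306.] 85 med [888.9  96.4  34.4] rect [886.   94.7] [28.6 27.8] 86.9
steel/up [421. 303.] 4 med [684.3 412.7  40.6] rect [682.7 412.8] [2.6 5.2] 57.5
steel/up [378. 304.] 4 med [739.6 321.3  32.9] rect [738.  319.2] [11.   1.1] 52.3
steel/up [404. 308.] 16 med [712.6 380.3  34. ] rect [715.2 379.7] [ 2.6 19.2] 69.6
steel/up [416. 306.] 7 med [685.7 402.2  25.2] rect [687.4 401.4] [ 2.5 13.6] 34.2
```

```bash
cat >> h.py <<'E'
def down(yaw,pitch=0):
    # tool pointing down, tool x at world yaw (deg); pitch>0 raises tool x
    c,s=np.cos(np.radians(yaw)),np.sin(np.radians(yaw))
    B=np.array([[c,s,0],[s,-c,0],[0,0,-1]]).T.copy(); B=np.column_stack([[c,s,0],[s,-c,0],[0,0,-1]])
    return B@R.from_euler('y',pitch,degrees=True).as_matrix()
def go(grasp,yaw,pitch=0,off=163):
    T=tool(); Rt=down(yaw,pitch); p=np.array(grasp,float)-Rt[:,2]*off
    d=T[:3,:3].T@(p-T[:3,3]); r=R.from_matrix(T[:3,:3].T@Rt).as_rotvec(degrees=True)
    print('shift',np.round(d,1),'turn',np.round(r,1),'rows>=',int(np.ceil(max(np.linalg.norm(d)/41.7,np.linalg.norm(r)/7.16))))
def st():
    s=monitor.read_state(); T=tool(); print('t',round(s['time_s'],2),'grasp',np.round(T[:3,3]+163*T[:3,2],1),'yaw',round(np.degrees(np.arctan2(T[1,0],T[0,0])),1),'F',np.round(s['force'],1),'w',round(s['width'],1),'gf',round(s['gripper_force'],1))
E
python3 -c "
from h import *
st(); go([430,-312,150],-15)"
```

```text
t 0.1 grasp [ 131.9 -584.7  240.9] yaw 12.7 F [ 0.3 -0.2 -0.1] w 88.1 gf 0.0
shift [ 350.8 -200.6   91.3] turn [-0.1  0.  27.7] rows>= 10
```

```bash
python3 -m handwheel '[{"tx":175,"ty":-100,"tz":0,"az":14},{"tx":351,"ty":-200,"tz":0,"az":27.7},{"tx":351,"ty":-200,"tz":91,"az":27.7},{"tx":351,"ty":-200,"tz":91,"az":27.7},{"tx":351,"ty":-200,"tz":91,"az":27.7},{"tx":351,"ty":-200,"tz":91,"az":27.7},{"tx":351,"ty":-200,"tz":91,"az":27.7},{"tx":351,"ty":-200,"tz":91,"az":27.7},{"tx":351,"ty":-200,"tz":91,"az":27.7},{"tx":351,"ty":-200,"tz":91,"az":27.7},{"tx":351,"ty":-200,"tz":91,"az":27.7},{"tx":351,"ty":-200,"tz":91,"az":27.7}]' 1 && python3 -m handwheel '[{},{},{}]'
python3 - <<'E'
from h import *
st(); im,W=cloud('wrist'); cv2.imwrite('pics/w1.png',im)
hsv=cv2.cvtColor(im,cv2.COLOR_BGR2HSV);H,S,V=[hsv[...,i].astype(int) for i in range(3)]
m=((H<8)|(H>172))&(S>150)&(V>90)&(W[...,2]>20)&(W[...,2]<40); P=W[m]; print(m.sum(),np.nanmedian(P[:,2]),cv2.minAreaRect(P[:,:2].astype(np.float32)))
b=(W[...,2]>11)&(W[...,2]<22)&(S<80)&(V>90)&(abs(W[...,1]+330)<50); Q=W[b]; print(b.sum(),np.nanmedian(Q,0),cv2.minAreaRect(Q[:,:2].astype(np.float32)))
E
```

```text
t 0.1 grasp [ 131.9 -584.7  240.9] yaw 12.7 F [ 0.3 -0.2 -0.1] w 88.1 gf 0.0
0 nan ((0.0, 0.0), (0.0, 0.0), 0.0)
0 [nan nan nan] ((0.0, 0.0), (0.0, 0.0), 0.0)$[0]: bad value
  return np.nanmean(a, axis, out=out, keepdims=keepdims)
```

View pics/w1.png

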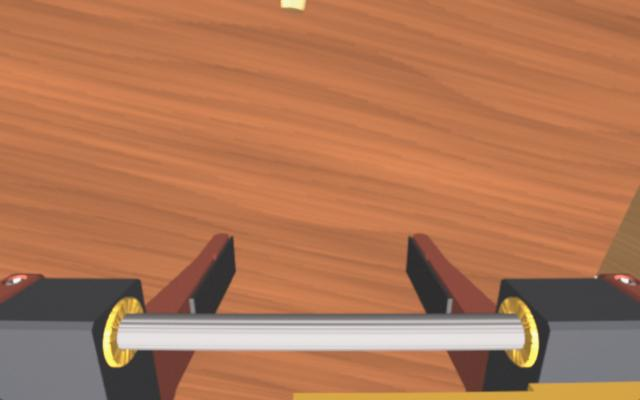

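That picture was taken before any motion, because the call was refused; it shows only bare bench and the fingers. I'll try the move with all six keys in each row.

```bash
python3 -m handwheel '[{"tx":35,"ty":-20,"tz":0,"ax":0,"ay":0,"az":2.8},{"tx":351,"ty":-200,"tz":91,"ax":0,"ay":0,"az":27.7}]' 1; python3 -m handwheel '[{"tx":10}]'; python3 -c "
from h import *
st(); go([430,-312,150],-15)"
```

```text
time_s: 0.32
ee_pos: [190.9, -532.4, 395.7]
tool_rot: [1.0, 0.022, 0.0, 0.002]
force: [0.6, -0.6, -0.0]
width: 87.7
gripper_force: 0.0
t 0.32 grasp [ 191.  -532.9  232.7] yaw 2.5 F [ 0.6 -0.6 -0. ] w 87.7 gf 0.0
shift [ 248.6 -209.9   82.1] turn [ 0.2 -0.1 17.5] rows>= 9$[0]: bad value
```

```bash
python3 -m handwheel '[{"tx":248,"ty":-210,"tz":82,"ax":0,"ay":0,"az":17.5},{"tx":248,"ty":-210,"tz":82,"ax":0,"ay":0,"az":17.5},{"tx":248,"ty":-210,"tz":82,"ax":0,"ay":0,"az":17.5},{"tx":248,"ty":-210,"tz":82,"ax":0,"ay":0,"az":17.5},{"tx":248,"ty":-210,"tz":82,"ax":0,"ay":0,"az":17.5},{"tx":248,"ty":-210,"tz":82,"ax":0,"ay":0,"az":17.5},{"tx":248,"ty":-210,"tz":82,"ax":0,"ay":0,"az":17.5},{"tx":248,"ty":-210,"tz":82,"ax":0,"ay":0,"az":17.5},{"tx":248,"ty":-210,"tz":82,"ax":0,"ay":0,"az":17.5},{"tx":248,"ty":-210,"tz":82,"ax":0,"ay":0,"az":17.5},{"tx":248,"ty":-210,"tz":82,"ax":0,"ay":0,"az":17.5},{"tx":248,"ty":-210,"tz":82,"ax":0,"ay":0,"az":17.5}]' 1
python3 - <<'E'
from h import *
st(); im,W=cloud('wrist'); cv2.imwrite('pics/w1.png',im)
hsv=cv2.cvtColor(im,cv2.COLOR_BGR2HSV);H,S,V=[hsv[...,i].astype(int) for i in range(3)]
m=((H<8)|(H>172))&(S>150)&(V>90)&(W[...,2]>20)&(W[...,2]<40); P=W[m]; print(m.sum(),np.nanmedian(P[:,2]),cv2.minAreaRect(P[:,:2].astype(np.float32)))
b=(W[...,2]>11)&(W[...,2]<22)&(S<80)&(V>90)&(abs(W[...,1]+330)<50); Q=W[b]; print(b.sum(),np.nanmedian(Q,0),cv2.minAreaRect(Q[:,:2].astype(np.float32)))
E
```

```text
time_s: 1.32
ee_pos: [427.9, -310.2, 312.9]
tool_rot: [0.992, -0.128, 0.0, 0.0]
force: [-0.5, 0.2, -0.2]
width: 87.8
gripper_force: 0.0
t 1.32 grasp [ 427.8 -310.3  149.9] yaw -14.7 F [-0.5  0.2 -0.2] w 87.8 gf 0.0
3320 27.694765033509782 ((439.6603698730469, -315.0224609375), (21.992347717285156, 99.56739044189453), 77.1521224975586)
2107 [ 532.75727747 -336.00087902   16.52445631] ((528.3917846679688, -335.6322326660156), (17.007083892822266, 81.85664367675781), 76.09790802001953)
```

View pics/w1.png

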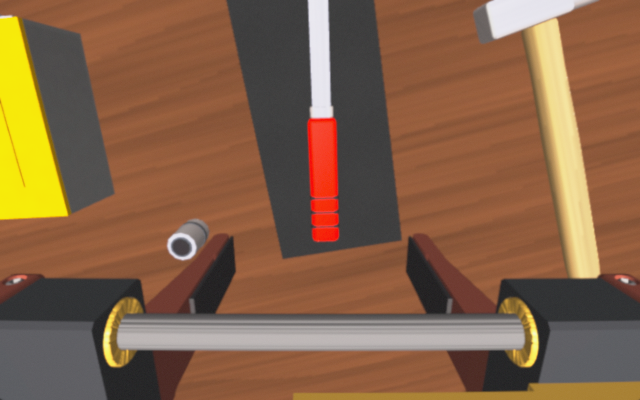

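The wrist view shows the red handle from (323,118) to (325,240) with the blade pointing up the picture. The socket is clear at (187,240), and the hammer is clear too.

```bash
python3 -c "
from h import *
go([470.9,-322.2,24],-13)"
```

```text
shift [ 44.7   0.3 126.1] turn [ 0.  -0.  -1.7] rows>= 4
```

```bash
python3 -m handwheel '[{"tx":44.7,"ty":0.3,"tz":60,"ax":0,"ay":0,"az":-1.7},{"tx":44.7,"ty":0.3,"tz":60,"ax":0,"ay":0,"az":-1.7},{"tx":44.7,"ty":0.3,"tz":100,"ax":0,"ay":0,"az":-1.7},{"tx":44.7,"ty":0.3,"tz":120,"ax":0,"ay":0,"az":-1.7},{"tx":44.7,"ty":0.3,"tz":126,"ax":0,"ay":0,"az":-1.7},{"tx":44.7,"ty":0.3,"tz":126,"ax":0,"ay":0,"az":-1.7},{"tx":44.7,"ty":0.3,"tz":126,"ax":0,"ay":0,"az":-1.7}]' 1 && python3 -m handwheel '[{"tx":0,"ty":0,"tz":0,"ax":0,"ay":0,"az":0},{"tx":0,"ty":0,"tz":0,"ax":0,"ay":0,"az":0},{"tx":0,"ty":0,"tz":0,"ax":0,"ay":0,"az":0},{"tx":0,"ty":0,"tz":0,"ax":0,"ay":0,"az":0},{"tx":0,"ty":0,"tz":0,"ax":0,"ay":0,"az":0},{"tx":0,"ty":0,"tz":0,"ax":0,"ay":0,"az":0},{"tx":0,"ty":0,"tz":0,"ax":0,"ay":0,"az":0},{"tx":0,"ty":0,"tz":0,"ax":0,"ay":0,"az":0}]' 0 50; python3 -c "
from h import *
st()"
```

```text
time_s: 1.95
ee_pos: [470.9, -322.1, 187.2]
tool_rot: [0.993, -0.114, 0.0, 0.0]
force: [0.7, -0.2, 0.5]
width: 87.9
gripper_force: 0.0
time_s: 2.62
ee_pos: [471.7, -320.7, 186.7]
tool_rot: [0.994, -0.113, 0.0, -0.0]
force: [-0.2, -0.4, 0.5]
width: 38.1
gripper_force: 0.0
t 2.62 grasp [ 471.7 -320.7   23.7] yaw -12.9 F [-0.2 -0.4  0.5] w 38.1 gf 0.0
```

```bash
python3 -m handwheel '[{"tx":0,"ty":0,"tz":0,"ax":0,"ay":0,"az":0},{"tx":0,"ty":0,"tz":0,"ax":0,"ay":0,"az":0},{"tx":0,"ty":0,"tz":0,"ax":0,"ay":0,"az":0},{"tx":0,"ty":0,"tz":0,"ax":0,"ay":0,"az":0},{"tx":0,"ty":0,"tz":0,"ax":0,"ay":0,"az":0},{"tx":0,"ty":0,"tz":0,"ax":0,"ay":0,"az":0}]' 0 50; python3 -m handwheel '[{"tx":0,"ty":0,"tz":-20,"ax":0,"ay":0,"az":0},{"tx":0,"ty":0,"tz":-50,"ax":0,"ay":0,"az":0},{"tx":0,"ty":0,"tz":-80,"ax":0,"ay":0,"az":0},{"tx":0,"ty":0,"tz":-100,"ax":0,"ay":0,"az":0},{"tx":0,"ty":0,"tz":-100,"ax":0,"ay":0,"az":0},{"tx":0,"ty":0,"tz":-100,"ax":0,"ay":0,"az":0}]'
cat > blade.py <<'E'
from h import *
# pry in hand: blade line measured in the wrist view, in tool frame and world
st(); T=tool(); im,W=cloud('wrist'); hsv=cv2.cvtColor(im,cv2.COLOR_BGR2HSV);S,V=hsv[...,1].astype(int),hsv[...,2].astype(int)
L=(W-T[:3,3])@T[:3,:3]
b=(abs(L[...,1])<20)&(L[...,0]>25)&(L[...,0]<125)&(L[...,2]>145)&(L[...,2]<195)
Q=L[b]; Q=Q[np.isfinite(Q).all(1)]; blade=Q[Q[:,0]>35]
print(len(Q),'tip x',np.percentile(blade[:,0],99.5),'y fit',np.polyfit(blade[:,0],blade[:,1],1),'z(top) fit',np.polyfit(blade[:,0],blade[:,2],1))
ex=blade[:,0].max(); tip=np.array([ex,np.polyval(np.polyfit(blade[:,0],blade[:,1],1),ex),np.polyval(np.polyfit(blade[:,0],blade[:,2],1),ex)+1.4])
print('tip tool',tip.round(1),'world',(T[:3,:3]@tip+T[:3,3]).round(1))
E
python3 blade.py
```

```text
time_s: 3.12
ee_pos: [471.7, -320.8, 186.6]
tool_rot: [0.994, -0.113, 0.0, -0.0]
force: [-1.4, -0.4, 0.2]
width: 22.1
gripper_force: 49.9
time_s: 3.62
ee_pos: [471.9, -320.9, 287.6]
tool_rot: [0.994, -0.113, 0.001, 0.001]
force: [-0.1, 0.5, -1.1]
width: 21.9
gripper_force: 49.9
t 3.62 grasp [ 472.2 -321.2  124.6] yaw -13.0 F [-0.1  0.5 -1.1] w 21.9 gf 49.9
6373 tip x 102.13736801963661 y fit [-0.00603698 -0.96946739] z(top) fit [-1.40753526e-03  1.70269315e+02]
tip tool [102.7  -1.6 171.5] world [ 572.7 -342.7  116.3]
```

```bash
cat >> h.py <<'E'
def gov(pt,toolpt,yaw,pitch=0):
    T=tool(); Rt=down(yaw,pitch); p=np.array(pt,float)-Rt@np.array(toolpt,float)
    d=T[:3,:3].T@(p-T[:3,3]); r=R.from_matrix(T[:3,:3].T@Rt).as_rotvec(degrees=True)
    print('shift',np.round(d,1),'turn',np.round(r,1),'TCP',p.round(0),'rows>=',int(np.ceil(max(np.linalg.norm(d)/41.7,np.linalg.norm(r)/7.16))))
TIP=[102.7,-1.6,171.5]
E
python3 -c "
from h import *
gov([482.5,-34.2,115],TIP,-11.7)"
```

```text
shift [-156.  -277.7   -0. ] turn [-0.   0.  -1.3] TCP [382. -15. 286.] rows>= 8
```

```bash
python3 -m handwheel '[{"tx":-30,"ty":-30,"tz":-2,"ax":0,"ay":0,"az":0},{"tx":-60,"ty":-60,"tz":-2,"ax":0,"ay":0,"az":-1.3},{"tx":-90,"ty":-90,"tz":-2,"ax":0,"ay":0,"az":-1.3},{"tx":-120,"ty":-115,"tz":-2,"ax":0,"ay":0,"az":-1.3},{"tx":-150,"ty":-140,"tz":-2,"ax":0,"ay":0,"az":-1.3},{"tx":-156,"ty":-180,"tz":-2,"ax":0,"ay":0,"az":-1.3},{"tx":-156,"ty":-220,"tz":-2,"ax":0,"ay":0,"az":-1.3},{"tx":-156,"ty":-255,"tz":-2,"ax":0,"ay":0,"az":-1.3},{"tx":-156,"ty":-277.7,"tz":-2,"ax":0,"ay":0,"az":-1.3},{"tx":-156,"ty":-277.7,"tz":-2,"ax":0,"ay":0,"az":-1.3},{"tx":-156,"ty":-277.7,"tz":-2,"ax":0,"ay":0,"az":-1.3},{"tx":-156,"ty":-277.7,"tz":-2,"ax":0,"ay":0,"az":-1.3}]'; python3 blade.py
cat > case.py <<'E'
from h import *
import sys
for n in sys.argv[1:]:
    im,W=cloud(n); hsv=cv2.cvtColor(im,cv2.COLOR_BGR2HSV);H,S,V=[hsv[...,i].astype(int) for i in range(3)]; Z=W[...,2]
    m=(H>20)&(H<35)&(S>150)&(V>110)&(Z>50)&(Z<70)&(W[...,0]>380)&(W[...,0]<780)
    m=cv2.morphologyEx(m.astype(np.uint8),cv2.MORPH_OPEN,np.ones((3,3)))>0
    P=W[m]; r=cv2.minAreaRect(P[:,:2].astype(np.float32)); b=cv2.boxPoints(r)
    print(n,m.sum(),'z',np.nanmedian(P[:,2]).round(1),'ctr',np.round(r[0],1),np.round(r[1],1),round(r[2],1),'box',b.round(0).tolist())
    cv2.imwrite(f'pics/{n}_case.png',im)
    np.savez(n+'_c.npz',im=im,W=W)
E
python3 case.py wrist top scene
```

```text
time_s: 4.67
ee_pos: [381.4, -15.3, 287.8]
tool_rot: [0.995, -0.101, -0.001, -0.0]
force: [0.3, 0.1, -0.6]
width: 21.8
gripper_force: 49.9
t 4.67 grasp [381.  -15.2 124.8] yaw -11.6 F [ 0.3  0.1 -0.6] w 21.8 gf 49.9
6381 tip x 102.23962391597186 y fit [-0.00527447 -0.99825436] z(top) fit [-1.56832558e-03  1.70241812e+02]
tip tool [102.7  -1.5 171.5] world [481.8 -34.4 116.1]
wrist 12220 z 59.1 ctr [498.7 -37.1] [201.   17.2] 78.4 box [[470.0, -134.0], [487.0, -137.0], [527.0, 60.0], [511.0, 63.0]]
top 1734 z 59.3 ctr [553.  -49.2] [200.5 129.1] 78.4 box [[470.0, -134.0], [596.0, -160.0], [636.0, 36.0], [510.0, 62.0]]
scene 692 z 59.9 ctr [552.7 -49.2] [200.4 125.8] 77.9 box [[470.0, -134.0], [593.0, -160.0], [635.0, 36.0], [512.0, 62.0]]
```

View pics/wrist_case.png

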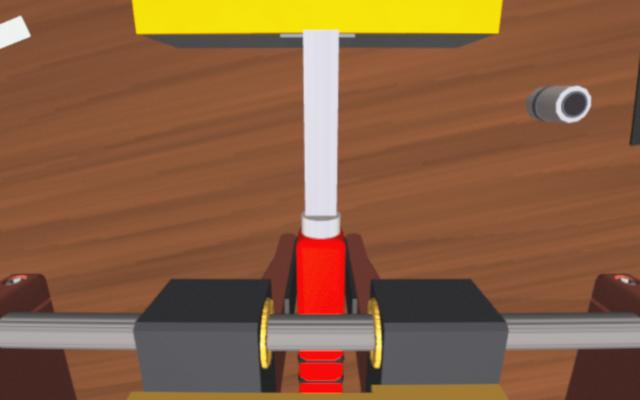

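The blade is aligned with the notch: its tip is at (320,32) and the notch spans columns 280–355. I'll lower it 66 mm and check before pushing in.

```bash
python3 -m handwheel '[{"tx":0,"ty":0,"tz":25,"ax":0,"ay":0,"az":0},{"tx":0,"ty":0,"tz":50,"ax":0,"ay":0,"az":0},{"tx":0,"ty":0,"tz":66,"ax":0,"ay":0,"az":0},{"tx":0,"ty":0,"tz":66,"ax":0,"ay":0,"az":0},{"tx":0,"ty":0,"tz":66,"ax":0,"ay":0,"az":0},{"tx":0,"ty":0,"tz":66,"ax":0,"ay":0,"az":0}]'; python3 blade.py; python3 case.py wrist
```

```text
time_s: 5.37
ee_pos: [382.2, -15.6, 223.2]
tool_rot: [0.995, -0.102, 0.0, -0.0]
force: [0.9, 0.3, 0.2]
width: 21.6
gripper_force: 50.0
t 5.37 grasp [382.3 -15.6  60.2] yaw -11.7 F [0.9 0.3 0.2] w 21.6 gf 50.0
8471 tip x 112.50778644968526 y fit [ 0.01165068 -1.55232821] z(top) fit [8.72722043e-02 1.64759212e+02]
tip tool [112.8  -0.2 176. ] world [492.8 -38.3  47.3]
wrist 4179 z 58.9 ctr [491.8 -35.8] [201.    3.5] 78.4 box [[470.0, -134.0], [473.0, -135.0], [514.0, 62.0], [510.0, 63.0]]
```

View pics/wrist_case.png

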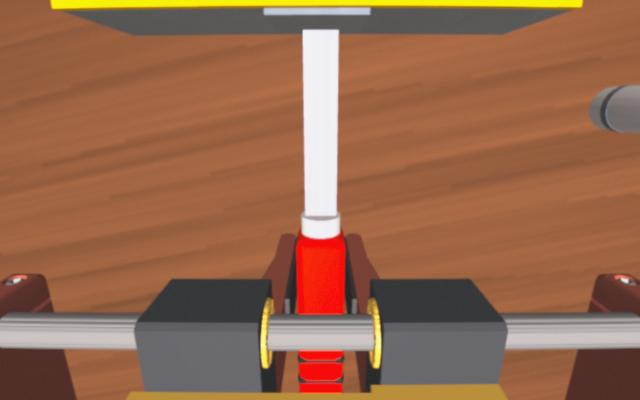

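The blade tip at (320,30) faces the bright notch strip (265–370, 12). I'll push in slowly.

```bash
python3 -m handwheel '[{"tx":4,"ty":0,"tz":1,"ax":0,"ay":0,"az":0},{"tx":8,"ty":0,"tz":1,"ax":0,"ay":0,"az":0},{"tx":12,"ty":0,"tz":1,"ax":0,"ay":0,"az":0},{"tx":16,"ty":0,"tz":1,"ax":0,"ay":0,"az":0},{"tx":16,"ty":0,"tz":1,"ax":0,"ay":0,"az":0},{"tx":16,"ty":0,"tz":1,"ax":0,"ay":0,"az":0}]'; python3 case.py wrist
```

```text
time_s: 5.97
ee_pos: [398.0, -18.4, 221.8]
tool_rot: [0.995, -0.101, 0.0, -0.0]
force: [0.8, 0.0, -0.5]
width: 21.8
gripper_force: 50.0
wrist 26931 z 59.1 ctr [499.4 -37.1] [202.3  18.3] 78.4 box [[470.0, -134.0], [488.0, -138.0], [529.0, 60.0], [511.0, 64.0]]
```

```bash
python3 -m handwheel '[{"tx":6,"ty":0,"tz":0,"ax":0,"ay":0,"az":0},{"tx":12,"ty":0,"tz":0,"ax":0,"ay":0,"az":0},{"tx":16,"ty":0,"tz":0,"ax":0,"ay":0,"az":0},{"tx":16,"ty":0,"tz":0,"ax":0,"ay":0,"az":0},{"tx":16,"ty":0,"tz":-3,"ax":0,"ay":0,"az":0},{"tx":16,"ty":0,"tz":-6,"ax":0,"ay":0,"az":0},{"tx":16,"ty":0,"tz":-10,"ax":0,"ay":0,"az":0},{"tx":16,"ty":0,"tz":-15,"ax":0,"ay":0,"az":0},{"tx":17,"ty":0,"tz":-20,"ax":0,"ay":0,"az":0},{"tx":18,"ty":0,"tz":-25,"ax":0,"ay":0,"az":0},{"tx":18,"ty":0,"tz":-25,"ax":0,"ay":0,"az":0}]'; python3 case.py top; python3 -c "
from h import *
z=np.load('top_c.npz');W=z['W'];im=z['im'];h=cv2.cvtColor(im,cv2.COLOR_BGR2HSV)
m=(h[...,0]>20)&(h[...,0]<35)&(h[...,1]>150)&(h[...,2]>110)&(W[...,0]>380)&(W[...,0]<780)&(abs(W[...,1])<200)
P=W[m];P=P[np.isfinite(P).all(1)];c=P.mean(0);n=np.linalg.svd(P-c,full_matrices=False)[2][2];print('lid angle',np.arccos(abs(n[2])),P[:,2].min(),P[:,2].max())"
```

```text
time_s: 6.93
ee_pos: [415.0, -22.0, 247.6]
tool_rot: [0.995, -0.102, 0.0, -0.0]
force: [-0.4, -0.1, -2.0]
width: 21.9
gripper_force: 50.0
top 537 z 62.6 ctr [596.  -58.3] [200.   43.9] 78.3 box [[554.0, -152.0], [597.0, -161.0], [638.0, 35.0], [595.0, 44.0]]
lid angle 0.22821865747289222 -8.17019582009948 95.42636713111688
```

```bash
python3 -m handwheel '[{"tx":6,"ty":0,"tz":-17,"ax":0,"ay":0,"az":0},{"tx":16,"ty":0,"tz":-36,"ax":0,"ay":0,"az":0},{"tx":30,"ty":0,"tz":-52,"ax":0,"ay":0,"az":0},{"tx":47,"ty":0,"tz":-65,"ax":0,"ay":0,"az":0},{"tx":66,"ty":0,"tz":-75,"ax":0,"ay":0,"az":0},{"tx":86,"ty":0,"tz":-80,"ax":0,"ay":0,"az":0},{"tx":100,"ty":0,"tz":-82,"ax":0,"ay":0,"az":0},{"tx":110,"ty":0,"tz":-82,"ax":0,"ay":0,"az":0},{"tx":116,"ty":0,"tz":-82,"ax":0,"ay":0,"az":0},{"tx":121,"ty":0,"tz":-82,"ax":0,"ay":0,"az":0},{"tx":121,"ty":0,"tz":-82,"ax":0,"ay":0,"az":0},{"tx":121,"ty":0,"tz":-82,"ax":0,"ay":0,"az":0}]'; python3 -c "
from h import *
st(); im,W=cloud('scene'); cv2.imwrite('pics/s2.png',cv2.resize(im[100:330,150:520],None,fx=2,fy=2))"
```

```text
time_s: 7.98
ee_pos: [533.4, -46.4, 328.4]
tool_rot: [0.995, -0.102, -0.0, -0.0]
force: [-0.2, 0.8, -1.6]
width: 21.9
gripper_force: 50.0
t 7.98 grasp [533.4 -46.4 165.4] yaw -11.7 F [-0.2  0.8 -1.6] w 21.9 gf 50.0
```

View pics/s2.png

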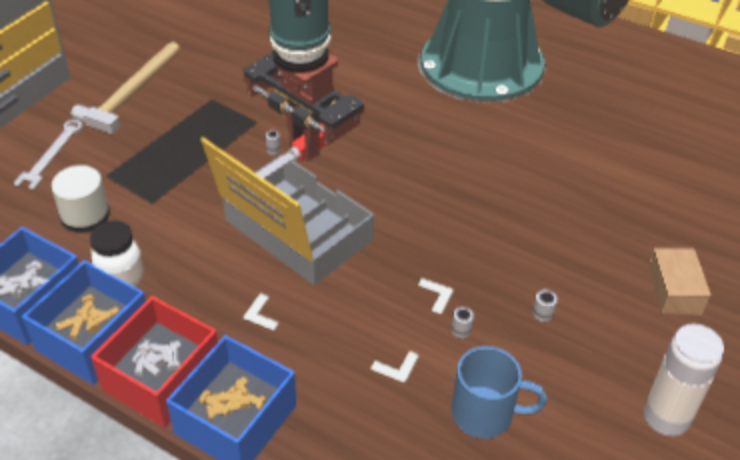

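The scene view shows the lid standing wide open, the red tool still gripped, and three sockets where they were. Next I return the tool to the mat.

```bash
python3 -c "
from h import *
go([475,-321.5,60],-13); go([475,-321.5,24.5],-13)"
```

```text
shift [ -1.5 281.2 105.4] turn [-0.   0.   1.3] rows>= 8
shift [ -1.4 281.2 140.9] turn [-0.   0.   1.3] rows>= 8
```

```bash
python3 -m handwheel '[{"tx":-30,"ty":0,"tz":0,"ax":0,"ay":0,"az":0},{"tx":-60,"ty":20,"tz":0,"ax":0,"ay":0,"az":0},{"tx":-60,"ty":55,"tz":0,"ax":0,"ay":0,"az":0},{"tx":-60,"ty":93,"tz":0,"ax":0,"ay":0,"az":1.3},{"tx":-60,"ty":130,"tz":0,"ax":0,"ay":0,"az":1.3},{"tx":-45,"ty":168,"tz":0,"ax":0,"ay":0,"az":1.3},{"tx":-30,"ty":205,"tz":0,"ax":0,"ay":0,"az":1.3},{"tx":-15,"ty":240,"tz":15,"ax":0,"ay":0,"az":1.3},{"tx":-1.5,"ty":270,"tz":40,"ax":0,"ay":0,"az":1.3},{"tx":-1.5,"ty":281,"tz":70,"ax":0,"ay":0,"az":1.3},{"tx":-1.5,"ty":281,"tz":100,"ax":0,"ay":0,"az":1.3},{"tx":-1.5,"ty":281,"tz":105,"ax":0,"ay":0,"az":1.3}]' && python3 -m handwheel '[{"tx":0,"ty":0,"tz":0,"ax":0,"ay":0,"az":0},{"tx":0,"ty":0,"tz":0,"ax":0,"ay":0,"az":0}]'; python3 blade.py;  python3 -c "
from h import *
go([475,-321.5,24.5],-13)"
```

```text
time_s: 9.03
ee_pos: [473.3, -320.9, 219.4]
tool_rot: [0.994, -0.114, -0.003, -0.002]
force: [-0.3, 1.0, -1.0]
width: 21.8
gripper_force: 50.0
time_s: 9.2
ee_pos: [475.5, -320.9, 224.3]
tool_rot: [0.994, -0.113, -0.0, -0.0]
force: [-0.6, -0.6, -1.5]
width: 21.5
gripper_force: 50.0
t 9.2 grasp [ 475.4 -320.8   61.3] yaw -12.9 F [-0.6 -0.6 -1.5] w 21.5 gf 50.0
6365 tip x 102.00547887432562 y fit [-0.00267451 -0.68738888] z(top) fit [-2.82131770e-03  1.70331846e+02]
tip tool [102.4  -1.  171.4] world [ 575.4 -342.8   52.8]
shift [-0.9  0.5 37.6] turn [ 0.  -0.1  0.1] rows>= 1
```

```bash
python3 -m handwheel '[{"tx":0,"ty":0,"tz":20,"ax":0,"ay":0,"az":0},{"tx":0,"ty":0,"tz":33,"ax":0,"ay":0,"az":0},{"tx":0,"ty":0,"tz":37,"ax":0,"ay":0,"az":0},{"tx":0,"ty":0,"tz":37,"ax":0,"ay":0,"az":0},{"tx":0,"ty":0,"tz":37,"ax":0,"ay":0,"az":0}]' && python3 -m handwheel '[{"tx":0,"ty":0,"tz":0,"ax":0,"ay":0,"az":0},{"tx":0,"ty":0,"tz":0,"ax":0,"ay":0,"az":0},{"tx":0,"ty":0,"tz":0,"ax":0,"ay":0,"az":0},{"tx":0,"ty":0,"tz":0,"ax":0,"ay":0,"az":0},{"tx":0,"ty":0,"tz":-15,"ax":0,"ay":0,"az":0},{"tx":0,"ty":0,"tz":-50,"ax":0,"ay":0,"az":0},{"tx":0,"ty":0,"tz":-90,"ax":0,"ay":0,"az":0},{"tx":0,"ty":0,"tz":-130,"ax":0,"ay":0,"az":0},{"tx":-60,"ty":0,"tz":-145,"ax":0,"ay":0,"az":0},{"tx":-60,"ty":0,"tz":-145,"ax":0,"ay":0,"az":0},{"tx":-60,"ty":0,"tz":-145,"ax":0,"ay":0,"az":0}]' 0.8
cat > sock.py <<'E'
from h import *
import sys
for n in sys.argv[1:]:
    im,W=cloud(n); Z=W[...,2]; S=cv2.cvtColor(im,cv2.COLOR_BGR2HSV)[...,1].astype(int)
    np.savez(n+'_c.npz',im=im,W=W)
    m=(Z>20)&(Z<42)&(S<100)&(W[...,0]>250)&(W[...,0]<660)&(W[...,1]>-270)&(W[...,1]<440)
    k,l,s,c=cv2.connectedComponentsWithStats(m.astype(np.uint8))
    for i in range(1,k):
        if s[i,4]>20:
            P=W[l==i]; P=P[P[:,2]>np.percentile(P[:,2],95)-5]; (x,y),r=cv2.minEnclosingCircle(P[:,:2].astype(np.float32))
            if r<24: print(n,c[i].round(),s[i,4],'xy',round(x,1),round(y,1),'r',round(r,1),'top',np.percentile(P[:,2],90).round(1))
E
python3 sock.py wrist top scene
python3 - <<'E'
from h import *
st(); z=np.load('wrist_c.npz');im,W=z['im'],z['W']
h=cv2.cvtColor(im,cv2.COLOR_BGR2HSV);m=((h[...,0]<8)|(h[...,0]>172))&(h[...,1]>150)&(h[...,2]>90)&(W[...,2]>15)&(W[...,2]<40);P=W[m];print('handle',m.sum(),np.nanmedian(P[:,2]),cv2.minAreaRect(P[:,:2].astype(np.float32)))
E
```

```text
time_s: 9.67
ee_pos: [476.0, -321.4, 188.1]
tool_rot: [0.994, -0.113, 0.001, 0.0]
force: [-0.9, -0.2, -1.0]
width: 22.3
gripper_force: 50.0
time_s: 10.58
ee_pos: [414.0, -306.6, 333.3]
tool_rot: [0.994, -0.113, -0.001, -0.0]
force: [-0.1, 0.3, -0.4]
width: 70.4
gripper_force: 0.0
wrist [190. 214.] 756 xy 420.5 -191.4 r 12.2 top 36.5
top [254. 191.] 57 xy 597.0 257.9 r 13.8 top 39.5
top [228. 216.] 62 xy 508.0 344.4 r 14.3 top 40.9
top [384. 247.] 42 xy 419.6 -191.9 r 9.9 top 40.3
scene [286. 169.] 46 xy 423.6 -190.6 r 12.6 top 38.8
scene [422. 251.] 98 xy 511.5 344.8 r 14.3 top 39.0
scene [381. 259.] 92 xy 601.4 258.6 r 13.0 top 39.0
t 10.73 grasp [ 417.5 -308.3  168.9] yaw -13.0 F [-0.1  0.3 -0.5] w 70.5 gf 0.0
handle 3040 27.750033964062226 ((444.9042053222656, -313.6503601074219), (21.984743118286133, 97.08489227294922), 77.07876586914062)
```

```bash
python3 -c "
from h import *
go([420.5,-191.4,33],-11.6)"
```

```text
shift [ -23.3 -114.5  135.8] turn [ 0.  -0.1 -1.4] rows>= 5
```

```bash
python3 -m handwheel '[{"tx":-10,"ty":-38,"tz":0,"ax":0,"ay":0,"az":-1.4},{"tx":-16,"ty":-76,"tz":0,"ax":0,"ay":0,"az":-1.4},{"tx":-23.3,"ty":-110,"tz":20,"ax":0,"ay":0,"az":-1.4},{"tx":-23.3,"ty":-114.5,"tz":50,"ax":0,"ay":0,"az":-1.4},{"tx":-23.3,"ty":-114.5,"tz":90,"ax":0,"ay":0,"az":-1.4},{"tx":-23.3,"ty":-114.5,"tz":120,"ax":0,"ay":0,"az":-1.4},{"tx":-23.3,"ty":-114.5,"tz":135.8,"ax":0,"ay":0,"az":-1.4},{"tx":-23.3,"ty":-114.5,"tz":135.8,"ax":0,"ay":0,"az":-1.4},{"tx":-23.3,"ty":-114.5,"tz":135.8,"ax":0,"ay":0,"az":-1.4}]' && python3 -m handwheel '[{"tx":0,"ty":0,"tz":0,"ax":0,"ay":0,"az":0},{"tx":0,"ty":0,"tz":0,"ax":0,"ay":0,"az":0},{"tx":0,"ty":0,"tz":0,"ax":0,"ay":0,"az":0},{"tx":0,"ty":0,"tz":0,"ax":0,"ay":0,"az":0},{"tx":0,"ty":0,"tz":0,"ax":0,"ay":0,"az":0},{"tx":0,"ty":0,"tz":0,"ax":0,"ay":0,"az":0},{"tx":0,"ty":0,"tz":0,"ax":0,"ay":0,"az":0},{"tx":0,"ty":0,"tz":0,"ax":0,"ay":0,"az":0},{"tx":0,"ty":0,"tz":0,"ax":0,"ay":0,"az":0},{"tx":0,"ty":0,"tz":0,"ax":0,"ay":0,"az":0},{"tx":0,"ty":0,"tz":0,"ax":0,"ay":0,"az":0}]' 0 30 && python3 -m handwheel '[{"tx":0,"ty":0,"tz":-20,"ax":0,"ay":0,"az":0},{"tx":0,"ty":0,"tz":-50,"ax":0,"ay":0,"az":0},{"tx":0,"ty":0,"tz":-85,"ax":0,"ay":0,"az":0},{"tx":0,"ty":0,"tz":-100,"ax":0,"ay":0,"az":0},{"tx":0,"ty":0,"tz":-100,"ax":0,"ay":0,"az":0},{"tx":0,"ty":0,"tz":-100,"ax":0,"ay":0,"az":0}]'
cat > casepose.py <<'E'
from h import *
# case with lid open: grey rim points z 50..58 in top & scene views
for n in ('top','scene'):
    im,W=cloud(n); Z=W[...,2]; S=cv2.cvtColor(im,cv2.COLOR_BGR2HSV)[...,1].astype(int)
    m=(Z>45)&(Z<60)&(S<70)&(W[...,0]>440)&(W[...,0]<720)&(W[...,1]>-200)&(W[...,1]<230)
    m=m&(cv2.connectedComponents((m).astype(np.uint8))[1]>0)
    P=W[m]; r=cv2.minAreaRect(P[:,:2].astype(np.float32)); print(n,m.sum(),'ctr',np.round(r[0],1),np.round(r[1],1),round(r[2],1),np.round(cv2.boxPoints(r)).tolist())
E
python3 casepose.py; python3 -c "
from h import *
st()"
```

```text
time_s: 11.48
ee_pos: [420.5, -191.0, 194.7]
tool_rot: [0.995, -0.101, -0.001, -0.001]
force: [-0.9, 0.1, -0.3]
width: 70.5
gripper_force: 0.0
time_s: 12.4
ee_pos: [420.0, -191.2, 196.1]
tool_rot: [0.995, -0.101, 0.0, 0.0]
force: [-0.3, 0.1, 5.7]
width: 23.3
gripper_force: 30.0
time_s: 12.9
ee_pos: [420.0, -191.1, 296.2]
tool_rot: [0.995, -0.101, 0.001, 0.0]
force: [0.1, 0.1, -0.7]
width: 23.4
gripper_force: 30.0
top 193 ctr [554.4 -49.2] [200.8 132.6] 78.1 [[469.0, -134.0], [599.0, -161.0], [640.0, 35.0], [510.0, 63.0]]
scene 294 ctr [556.3 -48.5] [206.2 139.1] 78.1 [[467.0, -135.0], [603.0, -164.0], [646.0, 38.0], [509.0, 67.0]]
t 13.0 grasp [ 419.  -190.5  131.7] yaw -11.6 F [ 0.1 -0.3 -1.3] w 23.6 gf 30.0
```

```bash
cat >> h.py <<'E'
CASE=(554,-49,-11.7)
def incase(x,y,z,case=CASE):
    a=np.radians(case[2]); return [case[0]+np.cos(a)*x-np.sin(a)*y, case[1]+np.sin(a)*x+np.cos(a)*y, z]
E
python3 -c "
from h import *
go(incase(-35,-28,48),-11.7)"
```

```text
shift [  68.7 -137.8   83.6] turn [-0.1  0.1  0.1] rows>= 5
```

```bash
python3 -m handwheel '[{"tx":15,"ty":-35,"tz":-10,"ax":0,"ay":0,"az":0},{"tx":32,"ty":-70,"tz":-10,"ax":0,"ay":0,"az":0},{"tx":50,"ty":-105,"tz":-10,"ax":0,"ay":0,"az":0},{"tx":68.7,"ty":-137.8,"tz":-5,"ax":0,"ay":0,"az":0},{"tx":68.7,"ty":-137.8,"tz":30,"ax":0,"ay":0,"az":0},{"tx":68.7,"ty":-137.8,"tz":60,"ax":0,"ay":0,"az":0},{"tx":68.7,"ty":-137.8,"tz":78,"ax":0,"ay":0,"az":0},{"tx":68.7,"ty":-137.8,"tz":83.5,"ax":0,"ay":0,"az":0},{"tx":68.7,"ty":-137.8,"tz":83.5,"ax":0,"ay":0,"az":0},{"tx":68.7,"ty":-137.8,"tz":83.5,"ax":0,"ay":0,"az":0}]' && python3 -m handwheel '[{"tx":0,"ty":0,"tz":0,"ax":0,"ay":0,"az":0},{"tx":0,"ty":0,"tz":0,"ax":0,"ay":0,"az":0},{"tx":0,"ty":0,"tz":0,"ax":0,"ay":0,"az":0},{"tx":0,"ty":0,"tz":0,"ax":0,"ay":0,"az":0},{"tx":0,"ty":0,"tz":0,"ax":0,"ay":0,"az":0},{"tx":0,"ty":0,"tz":-30,"ax":0,"ay":0,"az":0},{"tx":0,"ty":0,"tz":-70,"ax":0,"ay":0,"az":0},{"tx":0,"ty":0,"tz":-110,"ax":0,"ay":0,"az":0},{"tx":0,"ty":0,"tz":-110,"ax":0,"ay":0,"az":0},{"tx":0,"ty":0,"tz":-110,"ax":0,"ay":0,"az":0},{"tx":0,"ty":0,"tz":-110,"ax":0,"ay":0,"az":0}]' 0.5; python3 sock.py wrist top scene; python3 -c "
from h import *
st(); go([507.8,344,150],-11.7)
z=np.load('wrist_c.npz');cv2.imwrite('pics/w5.png',z['im'])"
```

```text
time_s: 13.83
ee_pos: [514.6, -70.0, 211.8]
tool_rot: [0.995, -0.101, -0.001, -0.0]
force: [0.5, -0.4, -1.0]
width: 23.5
gripper_force: 30.0
time_s: 14.75
ee_pos: [514.5, -69.8, 322.3]
tool_rot: [0.995, -0.101, 0.0, -0.0]
force: [0.0, -0.2, -1.0]
width: 43.5
gripper_force: 0.0
wrist [321. 195.] 785 xy 516.0 -69.4 r 11.9 top 39.4
top [254. 191.] 54 xy 597.3 257.4 r 12.6 top 39.9
top [227. 216.] 62 xy 506.3 344.6 r 13.8 top 40.6
scene [422. 251.] 100 xy 510.8 343.6 r 15.6 top 37.7
scene [381. 259.] 92 xy 601.1 259.8 r 13.9 top 38.5
t 14.9 grasp [513.5 -69.5 157.8] yaw -11.6 F [ 0.4  0.9 -1.2] w 44.0 gf 0.0
shift [ -89.  -404.     8.2] turn [-0.   0.2  0.1] rows>= 10
```

View pics/w5.png

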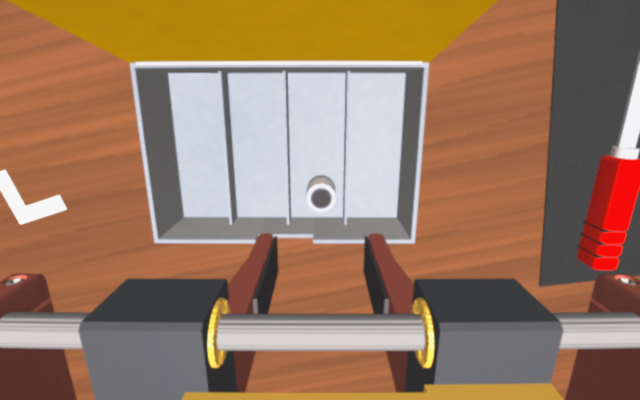

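Socket_a stands upright in the third cell at (321,195), and the tool lies on the mat. Next is the left socket.

```bash
python3 -m handwheel '[{"tx":0,"ty":-40,"tz":0,"ax":0,"ay":0,"az":0},{"tx":-10,"ty":-80,"tz":0,"ax":0,"ay":0,"az":0},{"tx":-20,"ty":-120,"tz":0,"ax":0,"ay":0,"az":0},{"tx":-30,"ty":-160,"tz":0,"ax":0,"ay":0,"az":0},{"tx":-40,"ty":-200,"tz":0,"ax":0,"ay":0,"az":0},{"tx":-50,"ty":-240,"tz":0,"ax":0,"ay":0,"az":0},{"tx":-60,"ty":-280,"tz":0,"ax":0,"ay":0,"az":0},{"tx":-70,"ty":-320,"tz":0,"ax":0,"ay":0,"az":0},{"tx":-80,"ty":-360,"tz":4,"ax":0,"ay":0,"az":0},{"tx":-89,"ty":-390,"tz":8,"ax":0,"ay":0,"az":0},{"tx":-89,"ty":-404,"tz":8,"ax":0,"ay":0,"az":0},{"tx":-89,"ty":-404,"tz":8,"ax":0,"ay":0,"az":0}]' 0.75 && python3 -m handwheel '[{"tx":0,"ty":0,"tz":0,"ax":0,"ay":0,"az":0},{"tx":0,"ty":0,"tz":0,"ax":0,"ay":0,"az":0}]'; python3 sock.py wrist;  python3 -c "
from h import *
st(); go([507.5,344,33],-11.7)"
```

```text
time_s: 15.9
ee_pos: [508.3, 346.4, 312.7]
tool_rot: [0.995, -0.099, -0.001, 0.0]
force: [0.2, -0.1, 0.7]
width: 66.1
gripper_force: 0.0
time_s: 16.07
ee_pos: [508.6, 342.4, 313.6]
tool_rot: [0.995, -0.101, -0.001, 0.001]
force: [0.7, 0.1, -0.3]
width: 65.5
gripper_force: 0.0
wrist [411.  56.] 1439 xy 598.4 259.1 r 14.0 top 36.5
wrist [319. 198.] 1208 xy 509.0 344.1 r 15.0 top 36.3
t 16.12 grasp [508.5 341.9 151. ] yaw -11.6 F [-0.3 -0.5 -0.3] w 66.0 gf 0.0
shift [ -1.4  -1.8 118. ] turn [0.1 0.1 0.1] rows>= 3
```

```bash
python3 -m handwheel '[{"tx":0,"ty":-2,"tz":38,"ax":0,"ay":0,"az":0},{"tx":0,"ty":-2,"tz":75,"ax":0,"ay":0,"az":0},{"tx":0,"ty":-2,"tz":105,"ax":0,"ay":0,"az":0},{"tx":0,"ty":-2,"tz":118,"ax":0,"ay":0,"az":0},{"tx":0,"ty":-2,"tz":118,"ax":0,"ay":0,"az":0},{"tx":0,"ty":-2,"tz":118,"ax":0,"ay":0,"az":0}]' && python3 -m handwheel '[{"tx":0,"ty":0,"tz":0,"ax":0,"ay":0,"az":0},{"tx":0,"ty":0,"tz":0,"ax":0,"ay":0,"az":0},{"tx":0,"ty":0,"tz":0,"ax":0,"ay":0,"az":0},{"tx":0,"ty":0,"tz":0,"ax":0,"ay":0,"az":0},{"tx":0,"ty":0,"tz":0,"ax":0,"ay":0,"az":0},{"tx":0,"ty":0,"tz":0,"ax":0,"ay":0,"az":0},{"tx":0,"ty":0,"tz":0,"ax":0,"ay":0,"az":0},{"tx":0,"ty":0,"tz":0,"ax":0,"ay":0,"az":0},{"tx":0,"ty":0,"tz":0,"ax":0,"ay":0,"az":0},{"tx":0,"ty":0,"tz":0,"ax":0,"ay":0,"az":0}]' 0 30 && python3 -m handwheel '[{"tx":0,"ty":0,"tz":-20,"ax":0,"ay":0,"az":0},{"tx":0,"ty":0,"tz":-50,"ax":0,"ay":0,"az":0},{"tx":0,"ty":0,"tz":-85,"ax":0,"ay":0,"az":0},{"tx":0,"ty":0,"tz":-110,"ax":0,"ay":0,"az":0},{"tx":0,"ty":0,"tz":-110,"ax":0,"ay":0,"az":0},{"tx":0,"ty":0,"tz":-110,"ax":0,"ay":0,"az":0}]';  python3 -c "
from h import *
st(); go(incase(-30,28,140),-11.7)"
```

```text
time_s: 16.62
ee_pos: [509.2, 344.2, 196.1]
tool_rot: [0.995, -0.102, -0.001, 0.001]
force: [-0.2, 1.0, 0.6]
width: 66.0
gripper_force: 0.0
time_s: 17.45
ee_pos: [509.1, 345.8, 197.0]
tool_rot: [0.995, -0.101, 0.0, -0.0]
force: [-1.1, -1.8, 6.4]
width: 29.1
gripper_force: 30.0
time_s: 17.95
ee_pos: [509.4, 346.1, 307.7]
tool_rot: [0.995, -0.101, 0.001, -0.001]
force: [-0.7, -0.4, -1.4]
width: 29.5
gripper_force: 30.0
t 17.95 grasp [509.9 346.3 144.7] yaw -11.6 F [-0.7 -0.4 -1.4] w 29.5 gf 30.0
shift [ 92.8 350.1   4.2] turn [-0.1 -0.1  0.1] rows>= 9
```

```bash
python3 -m handwheel '[{"tx":10,"ty":38,"tz":0,"ax":0,"ay":0,"az":0},{"tx":20,"ty":76,"tz":0,"ax":0,"ay":0,"az":0},{"tx":30,"ty":114,"tz":0,"ax":0,"ay":0,"az":0},{"tx":40,"ty":152,"tz":0,"ax":0,"ay":0,"az":0},{"tx":50,"ty":190,"tz":0,"ax":0,"ay":0,"az":0},{"tx":60,"ty":228,"tz":0,"ax":0,"ay":0,"az":0},{"tx":70,"ty":266,"tz":0,"ax":0,"ay":0,"az":0},{"tx":80,"ty":304,"tz":4,"ax":0,"ay":0,"az":0},{"tx":93,"ty":335,"tz":4,"ax":0,"ay":0,"az":0},{"tx":93,"ty":350,"tz":4,"ax":0,"ay":0,"az":0},{"tx":93,"ty":350,"tz":4,"ax":0,"ay":0,"az":0},{"tx":93,"ty":350,"tz":4,"ax":0,"ay":0,"az":0}]'; python3 -c "
from h import *
st(); go(incase(-30,28,48),-11.7)"
```

```text
time_s: 18.95
ee_pos: [529.1, -16.3, 300.6]
tool_rot: [0.995, -0.102, -0.002, -0.0]
force: [-0.0, -0.4, -0.8]
width: 29.2
gripper_force: 30.0
t 18.95 grasp [528.5 -16.1 137.6] yaw -11.7 F [-0.  -0.4 -0.8] w 29.2 gf 30.0
shift [ 1.4 -1.  89.6] turn [-0.   0.2  0. ] rows>= 3
```

```bash
python3 -m handwheel '[{"tx":1,"ty":0,"tz":30,"ax":0,"ay":0,"az":0},{"tx":1,"ty":0,"tz":60,"ax":0,"ay":0,"az":0},{"tx":1,"ty":0,"tz":80,"ax":0,"ay":0,"az":0},{"tx":1,"ty":0,"tz":89,"ax":0,"ay":0,"az":0},{"tx":1,"ty":0,"tz":89,"ax":0,"ay":0,"az":0},{"tx":1,"ty":0,"tz":89,"ax":0,"ay":0,"az":0}]' && python3 -m handwheel '[{"tx":0,"ty":0,"tz":0,"ax":0,"ay":0,"az":0},{"tx":0,"ty":0,"tz":0,"ax":0,"ay":0,"az":0},{"tx":0,"ty":0,"tz":0,"ax":0,"ay":0,"az":0},{"tx":0,"ty":0,"tz":0,"ax":0,"ay":0,"az":0},{"tx":0,"ty":0,"tz":0,"ax":0,"ay":0,"az":0},{"tx":0,"ty":0,"tz":-30,"ax":0,"ay":0,"az":0},{"tx":0,"ty":0,"tz":-70,"ax":0,"ay":0,"az":0},{"tx":0,"ty":0,"tz":-105,"ax":0,"ay":0,"az":0},{"tx":0,"ty":0,"tz":-105,"ax":0,"ay":0,"az":0},{"tx":0,"ty":0,"tz":-105,"ax":0,"ay":0,"az":0},{"tx":0,"ty":0,"tz":-105,"ax":0,"ay":0,"az":0}]' 0.53;  python3 sock.py wrist top; python3 -c "
from h import *
st(); go([598,258.5,150],-11.7)"
```

```text
time_s: 19.45
ee_pos: [530.8, -15.1, 213.1]
tool_rot: [0.995, -0.1, -0.001, -0.0]
force: [0.8, -1.0, -1.2]
width: 29.1
gripper_force: 30.0
time_s: 20.37
ee_pos: [530.6, -16.0, 318.3]
tool_rot: [0.995, -0.101, 0.0, -0.0]
force: [-0.4, -0.0, -0.4]
width: 46.8
gripper_force: 0.0
wrist [320. 196.] 1230 xy 532.0 -14.8 r 15.0 top 39.4
wrist [390. 202.] 836 xy 516.2 -69.6 r 12.0 top 39.4
top [254. 191.] 52 xy 596.3 257.6 r 13.9 top 40.4
t 20.47 grasp [529.7 -15.9 154.1] yaw -11.6 F [-0.6 -0.1 -0.3] w 46.6 gf 0.0
shift [  11.5 -282.5    4.1] turn [0.  0.2 0.1] rows>= 7
```

```bash
python3 -m handwheel '[{"tx":0,"ty":-40,"tz":0,"ax":0,"ay":0,"az":0},{"tx":0,"ty":-80,"tz":0,"ax":0,"ay":0,"az":0},{"tx":3,"ty":-120,"tz":0,"ax":0,"ay":0,"az":0},{"tx":6,"ty":-160,"tz":0,"ax":0,"ay":0,"az":0},{"tx":9,"ty":-200,"tz":0,"ax":0,"ay":0,"az":0},{"tx":11.5,"ty":-240,"tz":4,"ax":0,"ay":0,"az":0},{"tx":11.5,"ty":-270,"tz":4,"ax":0,"ay":0,"az":0},{"tx":11.5,"ty":-282,"tz":4,"ax":0,"ay":0,"az":0},{"tx":11.5,"ty":-282,"tz":4,"ax":0,"ay":0,"az":0},{"tx":11.5,"ty":-282,"tz":4,"ax":0,"ay":0,"az":0},{"tx":11.5,"ty":-282,"tz":4,"ax":0,"ay":0,"az":0},{"tx":11.5,"ty":-282,"tz":4,"ax":0,"ay":0,"az":0}]' 0.75; python3 sock.py wrist;  python3 -c "
from h import *
st(); go([598,258.5,33],-11.7)"
```

```text
time_s: 21.47
ee_pos: [598.4, 256.1, 314.1]
tool_rot: [0.995, -0.102, -0.001, 0.0]
force: [0.8, -0.2, 0.3]
width: 65.9
gripper_force: 0.0
wrist [624. 230.] 729 xy 506.7 26.6 r 18.9 top 41.3
wrist [318. 198.] 1058 xy 598.5 258.8 r 14.1 top 36.4
wrist [637. 211.] 73 xy 532.1 -2.4 r 8.6 top 23.9
t 21.52 grasp [598.4 256.1 151.3] yaw -11.7 F [-0.2  1.3 -0.2] w 65.8 gf 0.0
shift [ -0.9  -2.3 118.3] turn [0. 0. 0.] rows>= 3
```

```bash
python3 -m handwheel '[{"tx":0,"ty":-2.5,"tz":38,"ax":0,"ay":0,"az":0},{"tx":0,"ty":-2.5,"tz":75,"ax":0,"ay":0,"az":0},{"tx":0,"ty":-2.5,"tz":105,"ax":0,"ay":0,"az":0},{"tx":0,"ty":-2.5,"tz":118,"ax":0,"ay":0,"az":0},{"tx":0,"ty":-2.5,"tz":118,"ax":0,"ay":0,"az":0},{"tx":0,"ty":-2.5,"tz":118,"ax":0,"ay":0,"az":0}]' && python3 -m handwheel '[{"tx":0,"ty":0,"tz":0,"ax":0,"ay":0,"az":0},{"tx":0,"ty":0,"tz":0,"ax":0,"ay":0,"az":0},{"tx":0,"ty":0,"tz":0,"ax":0,"ay":0,"az":0},{"tx":0,"ty":0,"tz":0,"ax":0,"ay":0,"az":0},{"tx":0,"ty":0,"tz":0,"ax":0,"ay":0,"az":0},{"tx":0,"ty":0,"tz":0,"ax":0,"ay":0,"az":0},{"tx":0,"ty":0,"tz":0,"ax":0,"ay":0,"az":0},{"tx":0,"ty":0,"tz":0,"ax":0,"ay":0,"az":0},{"tx":0,"ty":0,"tz":0,"ax":0,"ay":0,"az":0},{"tx":0,"ty":0,"tz":0,"ax":0,"ay":0,"az":0}]' 0 30 && python3 -m handwheel '[{"tx":0,"ty":0,"tz":-20,"ax":0,"ay":0,"az":0},{"tx":0,"ty":0,"tz":-50,"ax":0,"ay":0,"az":0},{"tx":0,"ty":0,"tz":-85,"ax":0,"ay":0,"az":0},{"tx":0,"ty":0,"tz":-110,"ax":0,"ay":0,"az":0},{"tx":0,"ty":0,"tz":-110,"ax":0,"ay":0,"az":0},{"tx":0,"ty":0,"tz":-110,"ax":0,"ay":0,"az":0}]'; python3 casepose.py; python3 -c "
from h import *
st(); go(incase(14,-24.5,140),-11.7)"
```

```text
time_s: 22.02
ee_pos: [599.5, 259.7, 196.7]
tool_rot: [0.995, -0.101, -0.0, 0.0]
force: [0.4, -1.0, 0.3]
width: 65.9
gripper_force: 0.0
time_s: 22.85
ee_pos: [599.3, 260.4, 196.9]
tool_rot: [0.995, -0.101, 0.0, -0.0]
force: [-1.2, -1.4, 5.2]
width: 27.2
gripper_force: 30.0
time_s: 23.35
ee_pos: [599.7, 260.6, 307.7]
tool_rot: [0.995, -0.101, 0.001, -0.001]
force: [-0.1, -0.5, -0.8]
width: 27.3
gripper_force: 30.0
top 212 ctr [554.6 -49.4] [200.3 132.5] 78.3 [[469.0, -134.0], [599.0, -161.0], [640.0, 35.0], [510.0, 62.0]]
scene 298 ctr [557.8 -48.7] [205.3 138.3] 79.0 [[470.0, -136.0], [606.0, -163.0], [645.0, 39.0], [509.0, 65.0]]
t 23.45 grasp [598.1 260.1 141.9] yaw -11.6 F [ 0.2  0.3 -0.6] w 27.4 gf 30.0
shift [ 32.3 336.4   2.2] turn [0.1 0.1 0.1] rows>= 9
```

```bash
python3 -m handwheel '[{"tx":0,"ty":38,"tz":0,"ax":0,"ay":0,"az":0},{"tx":0,"ty":78,"tz":0,"ax":0,"ay":0,"az":0},{"tx":0,"ty":118,"tz":0,"ax":0,"ay":0,"az":0},{"tx":0,"ty":158,"tz":0,"ax":0,"ay":0,"az":0},{"tx":0,"ty":198,"tz":0,"ax":0,"ay":0,"az":0},{"tx":0,"ty":238,"tz":0,"ax":0,"ay":0,"az":0},{"tx":10,"ty":276,"tz":0,"ax":0,"ay":0,"az":0},{"tx":20,"ty":310,"tz":2,"ax":0,"ay":0,"az":0},{"tx":32,"ty":330,"tz":2,"ax":0,"ay":0,"az":0},{"tx":32,"ty":336,"tz":2,"ax":0,"ay":0,"az":0},{"tx":32,"ty":336,"tz":2,"ax":0,"ay":0,"az":0},{"tx":32,"ty":336,"tz":2,"ax":0,"ay":0,"az":0}]'; python3 -c "
from h import *
st(); go(incase(14,-24.5,48),-11.7)"
```

```text
time_s: 24.45
ee_pos: [562.3, -74.7, 302.9]
tool_rot: [0.995, -0.101, -0.002, -0.001]
force: [-0.1, 0.3, -0.8]
width: 27.3
gripper_force: 30.0
t 24.45 grasp [561.8 -74.4 139.9] yaw -11.6 F [-0.1  0.3 -0.8] w 27.3 gf 30.0
shift [ 0.9  1.1 91.9] turn [-0.   0.2  0.1] rows>= 3
```

```bash
python3 -m handwheel '[{"tx":1,"ty":1,"tz":30,"ax":0,"ay":0,"az":0},{"tx":1,"ty":1,"tz":60,"ax":0,"ay":0,"az":0},{"tx":1,"ty":1,"tz":82,"ax":0,"ay":0,"az":0},{"tx":1,"ty":1,"tz":91,"ax":0,"ay":0,"az":0},{"tx":1,"ty":1,"tz":91,"ax":0,"ay":0,"az":0},{"tx":1,"ty":1,"tz":91,"ax":0,"ay":0,"az":0}]' && python3 -m handwheel '[{"tx":0,"ty":0,"tz":0,"ax":0,"ay":0,"az":0},{"tx":0,"ty":0,"tz":0,"ax":0,"ay":0,"az":0},{"tx":0,"ty":0,"tz":0,"ax":0,"ay":0,"az":0},{"tx":0,"ty":0,"tz":0,"ax":0,"ay":0,"az":0},{"tx":0,"ty":0,"tz":0,"ax":0,"ay":0,"az":0},{"tx":0,"ty":0,"tz":-30,"ax":0,"ay":0,"az":0},{"tx":0,"ty":0,"tz":-70,"ax":0,"ay":0,"az":0},{"tx":-40,"ty":0,"tz":-105,"ax":0,"ay":0,"az":0},{"tx":-80,"ty":0,"tz":-105,"ax":0,"ay":0,"az":0},{"tx":-80,"ty":0,"tz":-105,"ax":0,"ay":0,"az":0},{"tx":-80,"ty":0,"tz":-105,"ax":0,"ay":0,"az":0}]' 0.53;  python3 sock.py wrist top scene; python3 -c "
from h import *
st()
z=np.load('wrist_c.npz');cv2.imwrite('pics/w6.png',z['im'])
z=np.load('scene_c.npz');im,W=z['im'],z['W'];h=cv2.cvtColor(im,cv2.COLOR_BGR2HSV)
m=(h[...,0]>18)&(h[...,0]<35)&(h[...,1]>150)&(W[...,2]>70)&(W[...,2]<200)&(abs(W[...,1])<200)&(W[...,0]<700)
P=W[m];c=P.mean(0);n=np.linalg.svd(P-c,full_matrices=False)[2][2];print('lid n',n,'pts',m.sum(),P[:,2].max(),P[P[:,2]>P[:,2].max()-8].mean(0))"
```

```text
time_s: 24.95
ee_pos: [563.9, -75.2, 213.3]
tool_rot: [0.995, -0.1, -0.001, -0.0]
force: [-0.2, 0.1, -1.3]
width: 27.3
gripper_force: 30.0
time_s: 25.87
ee_pos: [482.8, -59.6, 319.1]
tool_rot: [0.995, -0.101, -0.001, -0.0]
force: [0.4, -0.2, -0.3]
width: 46.3
gripper_force: 0.0
wrist [320.  88.] 1184 xy 564.3 -74.8 r 13.9 top 39.6
wrist [326. 154.] 813 xy 515.9 -69.4 r 11.9 top 39.5
scene [300. 198.] 52 xy 520.0 -68.0 r 11.5 top 41.4
scene [311. 208.] 99 xy 534.5 -13.3 r 16.2 top 41.2
t 26.02 grasp [487.1 -60.8 155.5] yaw -11.6 F [ 0.2  0.1 -0.2] w 46.5 gf 0.0
lid n [ 0.96738275 -0.19834973 -0.15756901] pts 772 188.34787276282725 [643.23054372 -66.82346032 183.09678771]
```

View pics/w6.png

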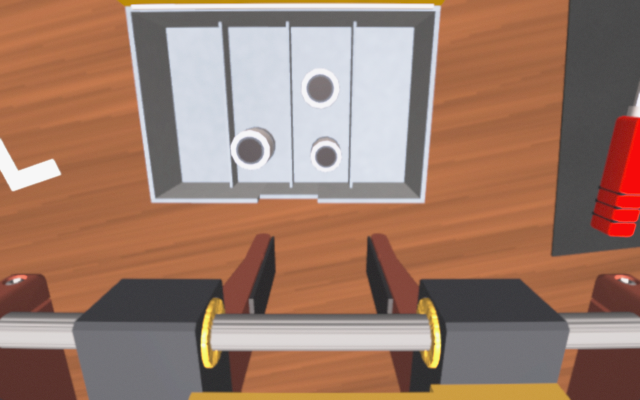

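All three sockets stand in the cells at (250,150), (326,154) and (320,88). Next I close the lid from behind with shut fingers.

```bash
python3 -c "
from h import *
go(incase(125,0,226),-11.7);go(incase(125,0,174),-11.7)"
```

```text
shift [188.5 -24.7 -70.2] turn [ 0.  -0.1  0.1] rows>= 5
shift [188.4 -24.7 -18.2] turn [ 0.  -0.1  0.1] rows>= 5
```

```bash
python3 -m handwheel '[{"tx":0,"ty":-10,"tz":-35,"ax":0,"ay":0,"az":0},{"tx":0,"ty":-24,"tz":-70,"ax":0,"ay":0,"az":0},{"tx":20,"ty":-24,"tz":-75,"ax":0,"ay":0,"az":0},{"tx":55,"ty":-24,"tz":-75,"ax":0,"ay":0,"az":0},{"tx":95,"ty":-24,"tz":-75,"ax":0,"ay":0,"az":0},{"tx":135,"ty":-24,"tz":-75,"ax":0,"ay":0,"az":0},{"tx":175,"ty":-24,"tz":-75,"ax":0,"ay":0,"az":0},{"tx":188.5,"ty":-24,"tz":-75,"ax":0,"ay":0,"az":0},{"tx":188.5,"ty":-24,"tz":-75,"ax":0,"ay":0,"az":0},{"tx":188.5,"ty":-24,"tz":-50,"ax":0,"ay":0,"az":0},{"tx":188.5,"ty":-24,"tz":-18,"ax":0,"ay":0,"az":0},{"tx":188.5,"ty":-24,"tz":-18,"ax":0,"ay":0,"az":0}]' 0 20 && python3 -m handwheel '[{"tx":0,"ty":0,"tz":0,"ax":0,"ay":0,"az":0},{"tx":0,"ty":0,"tz":0,"ax":0,"ay":0,"az":0},{"tx":0,"ty":0,"tz":0,"ax":0,"ay":0,"az":0}]'; python3 -c "
from h import *
st(); go(incase(125,0,174),-11.7)"
```

```text
time_s: 27.02
ee_pos: [672.9, -74.2, 329.7]
tool_rot: [0.995, -0.101, -0.006, -0.001]
force: [-1.4, 0.1, -1.0]
width: 0.3
gripper_force: 0.0
time_s: 27.27
ee_pos: [675.8, -74.7, 338.3]
tool_rot: [0.995, -0.101, 0.001, 0.0]
force: [-0.0, 0.2, 0.6]
width: 0.6
gripper_force: 0.0
t 27.27 grasp [676.3 -74.8 175.3] yaw -11.6 F [-0.   0.2  0.6] w 0.6 gf 0.0
shift [ 0.5 -0.5  1.3] turn [-0.  -0.2  0.1] rows>= 1
```

```bash
python3 -m handwheel '[{"tx":-30,"ty":0,"tz":0,"ax":0,"ay":0,"az":0},{"tx":-48,"ty":0,"tz":0,"ax":0,"ay":0,"az":0},{"tx":-63,"ty":0,"tz":0,"ax":0,"ay":0,"az":0},{"tx":-82,"ty":0,"tz":5,"ax":0,"ay":0,"az":0},{"tx":-100,"ty":0,"tz":13,"ax":0,"ay":0,"az":0},{"tx":-117,"ty":0,"tz":25,"ax":0,"ay":0,"az":0},{"tx":-130,"ty":0,"tz":39,"ax":0,"ay":0,"az":0},{"tx":-140,"ty":0,"tz":56,"ax":0,"ay":0,"az":0},{"tx":-147,"ty":0,"tz":75,"ax":0,"ay":0,"az":0},{"tx":-150,"ty":0,"tz":85,"ax":0,"ay":0,"az":0},{"tx":-150,"ty":0,"tz":90,"ax":0,"ay":0,"az":0},{"tx":-150,"ty":0,"tz":90,"ax":0,"ay":0,"az":0}]'; python3 case.py top; python3 -c "
from h import *
st(); go(incase(-35,0,79),-11.7)"
```

```text
time_s: 28.27
ee_pos: [528.5, -44.6, 246.9]
tool_rot: [0.995, -0.101, 0.0, -0.0]
force: [-0.8, -0.5, -0.0]
width: 0.5
gripper_force: 0.0
top 211 z 62.4 ctr [556.5 -29.8] [160.7 127.2] 78.3 box [[478.0, -96.0], [603.0, -121.0], [635.0, 36.0], [511.0, 62.0]]
t 28.32 grasp [529.3 -44.8  84.4] yaw -11.6 F [-0.8  0.6  0. ] w 0.3 gf 0.0
shift [-9.7 -0.9  5.3] turn [-0.  -0.1  0.1] rows>= 1
```

```bash
python3 -m handwheel '[{"tx":-10,"ty":0,"tz":-3,"ax":0,"ay":0,"az":0},{"tx":-20,"ty":0,"tz":-3,"ax":0,"ay":0,"az":0},{"tx":-20,"ty":0,"tz":2,"ax":0,"ay":0,"az":0},{"tx":-20,"ty":0,"tz":4,"ax":0,"ay":0,"az":0},{"tx":-20,"ty":0,"tz":6,"ax":0,"ay":0,"az":0},{"tx":-20,"ty":0,"tz":7,"ax":0,"ay":0,"az":0},{"tx":-20,"ty":0,"tz":7,"ax":0,"ay":0,"az":0},{"tx":-20,"ty":0,"tz":7,"ax":0,"ay":0,"az":0}]'; python3 -m handwheel '[{"tx":0,"ty":0,"tz":1,"ax":0,"ay":0,"az":0},{"tx":0,"ty":0,"tz":2,"ax":0,"ay":0,"az":0},{"tx":0,"ty":0,"tz":2,"ax":0,"ay":0,"az":0}]'
```

```text
time_s: 28.98
ee_pos: [508.0, -40.3, 241.8]
tool_rot: [0.995, -0.101, -0.001, -0.0]
force: [-10.8, 1.9, 35.2]
width: 0.4
gripper_force: 17.2
time_s: 29.23
ee_pos: [507.9, -40.3, 241.5]
tool_rot: [0.995, -0.1, -0.0, 0.0]
force: [-16.4, 2.3, 54.7]
width: 0.3
gripper_force: 27.3
```

```bash
python3 -m handwheel '[{"tx":0,"ty":0,"tz":-2,"ax":0,"ay":0,"az":0},{"tx":0,"ty":0,"tz":-10,"ax":0,"ay":0,"az":0},{"tx":0,"ty":0,"tz":-40,"ax":0,"ay":0,"az":0},{"tx":-10,"ty":40,"tz":-80,"ax":0,"ay":0,"az":0},{"tx":-20,"ty":80,"tz":-100,"ax":0,"ay":0,"az":0},{"tx":-20,"ty":120,"tz":-100,"ax":0,"ay":0,"az":0},{"tx":-20,"ty":160,"tz":-100,"ax":0,"ay":0,"az":0},{"tx":-20,"ty":175,"tz":-100,"ax":0,"ay":0,"az":0},{"tx":-20,"ty":175,"tz":-100,"ax":0,"ay":0,"az":0},{"tx":-20,"ty":175,"tz":-100,"ax":0,"ay":0,"az":0}]' 1; python3 case.py top scene; python3 -c "
from h import *
st()
for n in ('top','scene'):
  z=np.load(n+'_c.npz');im,W=z['im'],z['W'];h=cv2.cvtColor(im,cv2.COLOR_BGR2HSV)
  m=(h[...,0]>18)&(h[...,0]<35)&(h[...,1]>150)&(W[...,2]>50)&(W[...,2]<75)&(W[...,0]>440)&(W[...,0]<700)&(abs(W[...,1])<200)
  P=W[m];A=np.c_[P[:,:2],np.ones(len(P))];print(n,'plane',np.linalg.lstsq(A,P[:,2],rcond=None)[0])"
```

```text
time_s: 30.07
ee_pos: [453.9, -209.4, 337.4]
tool_rot: [0.995, -0.102, 0.0, -0.0]
force: [0.3, -0.3, -0.1]
width: 63.5
gripper_force: 0.0
top 1722 z 59.3 ctr [553.4 -49. ] [199.9 130.1] 78.5 box [[470.0, -134.0], [597.0, -160.0], [637.0, 36.0], [510.0, 62.0]]
scene 1128 z 59.8 ctr [552.1 -48.4] [203.  128.8] 78.1 box [[468.0, -134.0], [594.0, -161.0], [636.0, 38.0], [510.0, 64.0]]
t 30.17 grasp [ 453.8 -207.2  174. ] yaw -11.6 F [ 0.7  0.2 -0. ] w 71.7 gf 0.0
top plane [-1.70418899e-03 -2.32692341e-03  6.02670906e+01]
scene plane [ 3.84878244e-03 -5.39817050e-04  5.76568869e+01]
```

```bash
python3 -c "
from h import *
C=(553.5,-49,-11.6)
print(incase(0,-140,0,C)); go(incase(0,-140,174,C),78.4); print(monitor.read_state()['joints'])
import numpy as np
for n in ('top','scene'):
  z=np.load(n+'_c.npz');im,W=z['im'],z['W'];h=cv2.cvtColor(im,cv2.COLOR_BGR2HSV)
  m=(h[...,1]<60)&(h[...,2]>150)&(abs(W[...,2])<8)&(W[...,0]>450)&(W[...,0]<780)&(W[...,1]>-60)&(W[...,1]<260)
  k,l,s,c=cv2.connectedComponentsWithStats(m.astype(np.uint8))
  for i in range(1,k):
    if s[i,4]>20: r=cv2.minAreaRect(W[l==i][:,:2].astype(np.float32)); print(n,s[i,4],np.round(r[0],1),np.round(r[1],1),round(r[2],1))
"
```

```text
[np.float64(525.349091039565), np.float64(-186.14053494390816), 0]
shift [ 65.7 -35.2   0. ] turn [ -0.1  -0.  -90. ] rows>= 13
[-5.67306981e-01  2.92714367e-01  1.80566946e+00  7.43005598e-04
  1.04432194e+00  1.20525492e+00]
top 114 [717.8   4.2] [51.7 52.7] 1.7
top 118 [696.6 206.1] [53.2 52.5] 5.9
top 124 [563.9 192.1] [53.3 52.5] 4.8
scene 133 [564.  191.9] [58.1 51.6] 8.1
scene 139 [715.    3.4] [56.8 51.6] 7.1
scene 163 [695.7 204.6] [54.6 52.2] 7.0
```

```bash
python3 -m handwheel '[{"tx":20,"ty":-10,"tz":0,"ax":0,"ay":0,"az":-7},{"tx":40,"ty":-20,"tz":0,"ax":0,"ay":0,"az":-14},{"tx":65,"ty":-35,"tz":0,"ax":0,"ay":0,"az":-21},{"tx":65,"ty":-35,"tz":0,"ax":0,"ay":0,"az":-28},{"tx":65,"ty":-35,"tz":0,"ax":0,"ay":0,"az":-35},{"tx":65,"ty":-35,"tz":0,"ax":0,"ay":0,"az":-42},{"tx":65,"ty":-35,"tz":0,"ax":0,"ay":0,"az":-49},{"tx":65,"ty":-35,"tz":0,"ax":0,"ay":0,"az":-56},{"tx":65,"ty":-35,"tz":0,"ax":0,"ay":0,"az":-63},{"tx":65,"ty":-35,"tz":0,"ax":0,"ay":0,"az":-70},{"tx":65,"ty":-35,"tz":0,"ax":0,"ay":0,"az":-77},{"tx":65,"ty":-35,"tz":0,"ax":0,"ay":0,"az":-84}]' 1; python3 -m handwheel '[{"tx":0,"ty":0,"tz":0,"ax":0,"ay":0,"az":-6},{"tx":0,"ty":0,"tz":0,"ax":0,"ay":0,"az":-6},{"tx":0,"ty":0,"tz":0,"ax":0,"ay":0,"az":-6}]'; python3 -c "
from h import *
st();C=(553.5,-49,-11.6)
go(incase(0,-138,30,C),78.4)"
```

```text
time_s: 31.17
ee_pos: [524.9, -184.7, 336.9]
tool_rot: [0.804, 0.594, -0.0, -0.001]
force: [0.3, -0.8, 0.7]
width: 88.0
gripper_force: 0.0
time_s: 31.42
ee_pos: [524.8, -185.2, 337.0]
tool_rot: [0.775, 0.632, -0.0, -0.0]
force: [-1.1, 0.3, -0.1]
width: 87.8
gripper_force: 0.0
t 31.42 grasp [ 524.7 -185.1  174. ] yaw 78.4 F [-1.1  0.3 -0.1] w 87.8 gf 0.0
shift [  1.1   0.8 144. ] turn [-0. -0. -0.] rows>= 4
```

```bash
python3 -m handwheel '[{"tx":1,"ty":1,"tz":40,"ax":0,"ay":0,"az":0},{"tx":1,"ty":1,"tz":80,"ax":0,"ay":0,"az":0},{"tx":1,"ty":1,"tz":115,"ax":0,"ay":0,"az":0},{"tx":1,"ty":1,"tz":138,"ax":0,"ay":0,"az":0},{"tx":1,"ty":1,"tz":144,"ax":0,"ay":0,"az":0},{"tx":1,"ty":1,"tz":144,"ax":0,"ay":0,"az":0},{"tx":1,"ty":1,"tz":144,"ax":0,"ay":0,"az":0}]'; python3 -c "
from h import *
st();C0=np.array([553.5,-49,-11.6]);C1=np.array([560,99,5.7])
for f in np.linspace(0,1,9):
  c=C0+f*(C1-C0); go(incase(0,-110,30,c),90+c[2])"
```

```text
time_s: 32.0
ee_pos: [526.4, -185.7, 193.9]
tool_rot: [0.775, 0.632, 0.0, 0.0]
force: [0.3, 0.4, 0.7]
width: 87.6
gripper_force: 0.0
t 32.0 grasp [ 526.4 -185.8   30.9] yaw 78.4 F [0.3 0.4 0.7] w 87.6 gf 0.0
shift [29.4 -0.9  1. ] turn [ 0. -0. -0.] rows>= 1
shift [47.8  0.3  1. ] turn [ 0.  -0.  -2.2] rows>= 2
shift [66.3  1.5  1. ] turn [ 0.  -0.  -4.3] rows>= 2
shift [85.   2.7  1. ] turn [ 0.  -0.  -6.5] rows>= 3
shift [103.8   3.9   1. ] turn [ 0.  -0.  -8.7] rows>= 3
shift [122.8   5.1   1. ] turn [  0.   -0.  -10.8] rows>= 3
shift [141.9   6.2   1. ] turn [  0.  -0. -13.] rows>= 4
shift [161.2   7.3   1. ] turn [  0.   -0.  -15.1] rows>= 4
shift [180.7   8.4   1. ] turn [  0.   -0.  -17.3] rows>= 5
```

```bash
python3 -m handwheel '[{"tx":12,"ty":0,"tz":1,"ax":0,"ay":0,"az":0},{"tx":22,"ty":0,"tz":1,"ax":0,"ay":0,"az":0},{"tx":29,"ty":0,"tz":1,"ax":0,"ay":0,"az":0},{"tx":38,"ty":0,"tz":1,"ax":0,"ay":0,"az":-1},{"tx":47,"ty":0,"tz":1,"ax":0,"ay":0,"az":-2.2},{"tx":56,"ty":1,"tz":1,"ax":0,"ay":0,"az":-3.2},{"tx":66,"ty":1.5,"tz":1,"ax":0,"ay":0,"az":-4.3},{"tx":75,"ty":2,"tz":1,"ax":0,"ay":0,"az":-5.4},{"tx":85,"ty":2.7,"tz":1,"ax":0,"ay":0,"az":-6.5},{"tx":94,"ty":3.3,"tz":1,"ax":0,"ay":0,"az":-7.6},{"tx":104,"ty":4,"tz":1,"ax":0,"ay":0,"az":-8.7},{"tx":104,"ty":4,"tz":1,"ax":0,"ay":0,"az":-8.7}]'; python3 case.py top scene; python3 -c "
from h import *
st();C1=np.array([560,99,5.7]); go(incase(0,-110,30,C1),95.7)"
```

```text
time_s: 33.0
ee_pos: [551.5, -83.3, 193.6]
tool_rot: [0.724, 0.69, 0.001, 0.001]
force: [-0.8, 0.3, -0.4]
width: 87.8
gripper_force: 0.0
top 1236 z 59.3 ctr [556.9  37.2] [182.6 129.4] 87.5 box [[488.0, -51.0], [618.0, -57.0], [625.0, 126.0], [496.0, 131.0]]
scene 621 z 59.8 ctr [553.4  28.6] [200.  124.1] 86.9 box [[486.0, -68.0], [610.0, -75.0], [621.0, 125.0], [497.0, 132.0]]
t 33.1 grasp [550.9 -84.   30.1] yaw 87.2 F [-0.5 -0.7  0.5] w 88.1 gf 0.0
shift [74.4 16.6  0.1] turn [ 0.  -0.  -8.5] rows>= 2
```

```bash
python3 -m handwheel '[{"tx":9,"ty":1.5,"tz":0,"ax":0,"ay":0,"az":-1},{"tx":18,"ty":3,"tz":0,"ax":0,"ay":0,"az":-2.1},{"tx":27,"ty":4.5,"tz":0,"ax":0,"ay":0,"az":-3.1},{"tx":36,"ty":6,"tz":0,"ax":0,"ay":0,"az":-4.2},{"tx":45,"ty":7.5,"tz":0,"ax":0,"ay":0,"az":-5.2},{"tx":54,"ty":9,"tz":0,"ax":0,"ay":0,"az":-6.3},{"tx":63,"ty":10.5,"tz":0,"ax":0,"ay":0,"az":-7.4},{"tx":70,"ty":12,"tz":0,"ax":0,"ay":0,"az":-8.2},{"tx":73,"ty":12.4,"tz":0,"ax":0,"ay":0,"az":-8.5},{"tx":73,"ty":12.4,"tz":0,"ax":0,"ay":0,"az":-8.5},{"tx":73,"ty":12.4,"tz":0,"ax":0,"ay":0,"az":-8.5}]' && python3 -m handwheel '[{"tx":-10,"ty":0,"tz":0,"ax":0,"ay":0,"az":0},{"tx":-25,"ty":0,"tz":0,"ax":0,"ay":0,"az":0},{"tx":-40,"ty":0,"tz":-30,"ax":0,"ay":0,"az":0},{"tx":-50,"ty":0,"tz":-70,"ax":0,"ay":0,"az":0},{"tx":-80,"ty":0,"tz":-100,"ax":0,"ay":0,"az":0},{"tx":-120,"ty":0,"tz":-100,"ax":0,"ay":0,"az":0},{"tx":-120,"ty":0,"tz":-100,"ax":0,"ay":0,"az":0},{"tx":-120,"ty":0,"tz":-100,"ax":0,"ay":0,"az":0}]'; python3 case.py top scene; python3 -c "
from h import *
st();print(monitor.read_state()['joints'].round(2))"
```

```text
time_s: 34.02
ee_pos: [567.1, -12.7, 192.9]
tool_rot: [0.671, 0.741, 0.0, 0.001]
force: [1.6, -2.5, 0.5]
width: 87.6
gripper_force: 1.4
time_s: 34.68
ee_pos: [578.2, -134.2, 292.8]
tool_rot: [0.673, 0.74, 0.0, 0.0]
force: [-0.1, 0.4, 0.7]
width: 88.2
gripper_force: 0.0
top 1733 z 59.3 ctr [556.2  98.6] [129.6 200. ] 5.7 box [[482.0, 192.0], [502.0, -7.0], [631.0, 6.0], [611.0, 205.0]]
scene 975 z 59.8 ctr [557.2  97.7] [129.4 200.6] 5.4 box [[483.0, 192.0], [502.0, -8.0], [631.0, 4.0], [612.0, 204.0]]
t 34.78 grasp [ 577.  -131.5  128.5] yaw 95.6 F [0.2 0.9 0.1] w 88.0 gf 0.0
[-0.34  0.47  1.65  0.    1.03 -0.44]
```

```bash
python3 -m handwheel '[{"tx":20,"ty":-20,"tz":0,"ax":0,"ay":0,"az":7},{"tx":40,"ty":-40,"tz":0,"ax":0,"ay":0,"az":14},{"tx":60,"ty":-60,"tz":0,"ax":0,"ay":0,"az":21},{"tx":85,"ty":-80,"tz":0,"ax":0,"ay":0,"az":28},{"tx":110,"ty":-95,"tz":0,"ax":0,"ay":0,"az":35},{"tx":135,"ty":-95,"tz":0,"ax":0,"ay":0,"az":42},{"tx":160,"ty":-95,"tz":0,"ax":0,"ay":0,"az":49},{"tx":180,"ty":-95,"tz":0,"ax":0,"ay":0,"az":56},{"tx":200,"ty":-95,"tz":0,"ax":0,"ay":0,"az":63},{"tx":200,"ty":-95,"tz":0,"ax":0,"ay":0,"az":70},{"tx":200,"ty":-95,"tz":0,"ax":0,"ay":0,"az":77},{"tx":200,"ty":-95,"tz":0,"ax":0,"ay":0,"az":84}]' && python3 -m handwheel '[{"tx":0,"ty":0,"tz":0,"ax":0,"ay":0,"az":5.5},{"tx":0,"ty":0,"tz":0,"ax":0,"ay":0,"az":5.5},{"tx":0,"ty":0,"tz":0,"ax":0,"ay":0,"az":5.5}]'; python3 -c "
from h import *
st();C=(556.6,98.2,5.6);go(incase(-102,0,30,C),5.6)"
```

```text
time_s: 35.78
ee_pos: [462.8, 59.5, 291.5]
tool_rot: [0.995, 0.1, -0.001, -0.0]
force: [0.5, 0.2, -0.4]
width: 87.9
gripper_force: 0.0
time_s: 36.03
ee_pos: [463.2, 58.6, 291.7]
tool_rot: [0.998, 0.056, -0.001, -0.0]
force: [0.8, -0.6, -0.7]
width: 87.7
gripper_force: 0.0
t 36.03 grasp [462.9  58.7 128.7] yaw 6.4 F [ 0.8 -0.6 -0.7] w 87.7 gf 0.0
shift [ -4.6 -30.3  98.8] turn [-0.   0.1  0.8] rows>= 3
```

```bash
python3 -m handwheel '[{"tx":-4.6,"ty":-28,"tz":0,"ax":0,"ay":0,"az":0.8},{"tx":-4.6,"ty":-30,"tz":20,"ax":0,"ay":0,"az":0.8},{"tx":-4.6,"ty":-30,"tz":55,"ax":0,"ay":0,"az":0.8},{"tx":-4.6,"ty":-30,"tz":88,"ax":0,"ay":0,"az":0.8},{"tx":-4.6,"ty":-30,"tz":99,"ax":0,"ay":0,"az":0.8},{"tx":-4.6,"ty":-30,"tz":99,"ax":0,"ay":0,"az":0.8}]' && python3 -m handwheel '[{"tx":12,"ty":0,"tz":0,"ax":0,"ay":0,"az":0},{"tx":22,"ty":0,"tz":0,"ax":0,"ay":0,"az":0},{"tx":28,"ty":0,"tz":0,"ax":0,"ay":0,"az":0},{"tx":37,"ty":1,"tz":0,"ax":0,"ay":0,"az":0},{"tx":46,"ty":2,"tz":0,"ax":0,"ay":0,"az":0},{"tx":55,"ty":3,"tz":0,"ax":0,"ay":0,"az":0},{"tx":64,"ty":4,"tz":0,"ax":0,"ay":0,"az":0},{"tx":73,"ty":5,"tz":0,"ax":0,"ay":0,"az":0},{"tx":81,"ty":6,"tz":0,"ax":0,"ay":0,"az":0},{"tx":85,"ty":6.5,"tz":0,"ax":0,"ay":0,"az":0},{"tx":85,"ty":6.5,"tz":0,"ax":0,"ay":0,"az":0}]'; python3 case.py top scene; python3 -c "
from h import *
st()"
```

```text
time_s: 36.53
ee_pos: [454.4, 87.4, 190.6]
tool_rot: [0.999, 0.048, -0.003, -0.0]
force: [-0.1, 0.4, 0.6]
width: 87.7
gripper_force: 0.0
time_s: 37.45
ee_pos: [541.4, 88.5, 193.6]
tool_rot: [0.999, 0.047, -0.001, -0.0]
force: [-2.8, 0.4, -0.7]
width: 88.1
gripper_force: 1.4
top 852 z 59.4 ctr [631.9  99. ] [100.4 201.4] 4.6 box [[574.0, 195.0], [590.0, -5.0], [690.0, 3.0], [674.0, 203.0]]
scene 1289 z 59.8 ctr [616.3  96.9] [128.8 201.2] 5.5 box [[543.0, 191.0], [562.0, -9.0], [690.0, 3.0], [671.0, 203.0]]
t 37.55 grasp [541.2  88.6  30.6] yaw 5.4 F [-3.   0.6 -1.4] w 87.8 gf 1.6
```

```bash
python3 -m handwheel '[{"tx":7,"ty":0.3,"tz":0,"ax":0,"ay":0,"az":0},{"tx":14,"ty":0.6,"tz":0,"ax":0,"ay":0,"az":0},{"tx":20,"ty":1,"tz":0,"ax":0,"ay":0,"az":0},{"tx":23.5,"ty":1.2,"tz":0,"ax":0,"ay":0,"az":0},{"tx":23.5,"ty":1.2,"tz":0,"ax":0,"ay":0,"az":0},{"tx":23.5,"ty":1.2,"tz":0,"ax":0,"ay":0,"az":0}]' && python3 -m handwheel '[{"tx":-10,"ty":0,"tz":0,"ax":0,"ay":0,"az":0},{"tx":-25,"ty":0,"tz":0,"ax":0,"ay":0,"az":0},{"tx":-40,"ty":0,"tz":-20,"ax":0,"ay":0,"az":0},{"tx":-75,"ty":0,"tz":-60,"ax":0,"ay":0,"az":0},{"tx":-100,"ty":0,"tz":-100,"ax":0,"ay":0,"az":0},{"tx":-110,"ty":0,"tz":-130,"ax":0,"ay":0,"az":0},{"tx":-110,"ty":0,"tz":-130,"ax":0,"ay":0,"az":0},{"tx":-110,"ty":0,"tz":-130,"ax":0,"ay":0,"az":0},{"tx":-110,"ty":0,"tz":-130,"ax":0,"ay":0,"az":0}]'; python3 case.py top scene; python3 -c "
from h import *
st()
for n in ('top','scene'):
  z=np.load(n+'_c.npz');im,W=z['im'],z['W'];h=cv2.cvtColor(im,cv2.COLOR_BGR2HSV)
  m=(h[...,1]<60)&(h[...,2]>150)&(abs(W[...,2])<8)&(W[...,0]>450)&(W[...,0]<780)&(W[...,1]>-60)&(W[...,1]<260)
  k,l,s,c=cv2.connectedComponentsWithStats(m.astype(np.uint8))
  for i in range(1,k):
    if s[i,4]>20: r=cv2.minAreaRect(W[l==i][:,:2].astype(np.float32)); print(n,s[i,4],np.round(r[0],1),np.round(r[1],1),round(r[2],1))
im=np.load('top_c.npz')['im'];cv2.imwrite('pics/t9.png',cv2.resize(im[90:310,140:500],None,fx=2,fy=2))
"
```

```text
time_s: 38.05
ee_pos: [564.8, 89.6, 193.4]
tool_rot: [0.999, 0.047, -0.0, -0.0]
force: [-3.3, 0.1, -1.0]
width: 88.1
gripper_force: 1.8
time_s: 38.8
ee_pos: [456.2, 79.2, 324.1]
tool_rot: [0.999, 0.047, 0.002, 0.0]
force: [-0.2, -0.4, 0.3]
width: 88.1
gripper_force: 0.0
top 1705 z 59.5 ctr [639.2  98.3] [129.4 200.4] 5.1 box [[566.0, 192.0], [584.0, -7.0], [713.0, 4.0], [695.0, 204.0]]
scene 1191 z 59.8 ctr [641.   98.3] [129.5 201.4] 6.2 box [[566.0, 191.0], [587.0, -9.0], [716.0, 5.0], [695.0, 205.0]]
t 38.9 grasp [456.   79.2 159.5] yaw 5.3 F [-0.7 -0.2 -0.9] w 87.9 gf 0.0
top 117 [725.1  -2.5] [67.6 39.7] 49.5
top 104 [696.8 206.3] [53.  52.5] 6.2
top 127 [585.6  -9.4] [53.3 52.3] 2.2
top 73 [562.4 209. ] [53.6 18.7] 2.9
scene 106 [560.2 204.5] [57.2 31.8] 17.4
scene 136 [716.   3.] [52.8 51.9] 7.2
scene 162 [696.8 205.1] [56.1 52. ] 4.1
```

View pics/t9.png

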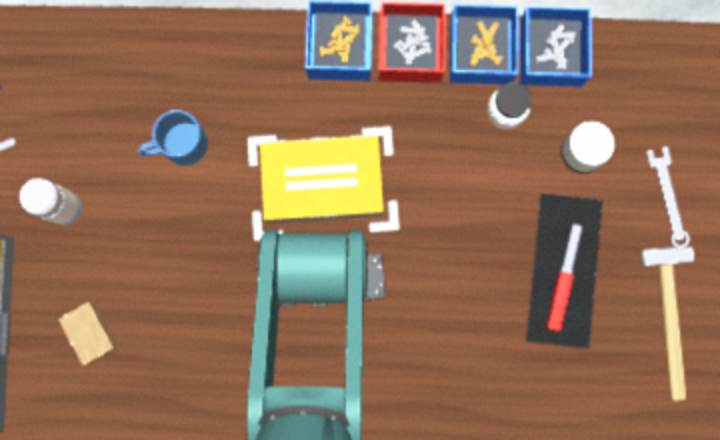

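The picture shows the closed case centred in the four tape corners, around (320,178). The pry tool lies on the mat at (565,278), and the other things are where they were.

```bash
python3 -c "
from station import order
print(order.sign_off())"
```

```text
the job is handed in; nothing more can be done
None
```

The job is handed in: all three loose sockets are in the closed case, its lid pressed fully home. By the last camera check the case is about 1 mm off the middle of the tape corners and the pry tool is on the mat; the judge's verdict was not shown.

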